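# Set the slope of an agar slant stand with its wedge and lay the tubes to set

### The job

Slide the blue wedge, thin end first, between the guides under the open end of the hinged slant board, until the board's black pointer stands at the red setting clip on the scale, and leave the wedge there holding the board. Once the slope is set, lay the two capped tubes on the board, one in each groove, caps at the raised end. Leave the red clip, the reagent bottle and the amber jar where they are.

Things in the scene. Friction and masses are not known exactly. Their poses are not given: they have to be found in the camera images.
- slant_stand: Fixed aluminium frame of the slant stand, 160 mm wide. Origin on the worktop under its middle; x is level and points from the open end to the hinge end (the way the wedge goes in), y to the left of that, towards the scale, z up. White scale plate at x = -23 to +3, y = 84 to 88 mm, 71 mm high. Hinge axis along y at x = +60, z = 13 mm; cross bar, 8 mm high, from x = +88 mm on.
- slant_board: White hinged board, 94 x 150 x 6 mm, about 0.3 kg; it turns freely upward and falls back by its weight to level, its start. Origin on the hinge axis (x = 60, z = 13 mm of the stand); its x runs along the board, away from the open end, y along the hinge, z square to the board. Top face at z = 6.5 mm; a stop lip 14 mm high above it crosses the hinge end at x = -7 to -2 mm.
- channel_mouth (a point): Point on the worktop in the middle of the mouth of the guide channel (x = -40 mm of the stand); axes as the stand's. Two guide rails, 7 mm high, run from here along x to x = +88 mm, 44 mm apart, with bare worktop between them, on which the wedge slides.
- lift_bar (a point): Middle of the axis of the steel lifting bar, 8 mm thick, along y under the board's open end (x = -96, z = 0 mm of the board); the wedge bears on it. With the board level its underside is 9 mm above the worktop.
- pointer_tip (a point): Tip of the black pointer on the board's scale side, at x = -84.5, y = 86, z = 3.5 mm of the board: 16.5 mm above the worktop while the board is level. It rises about 0.88 times as much as the lifting bar.
- set_mark (a point): Middle height of the red setting clip (5 mm high, 12 mm thick) at the edge of the scale plate, beside the pointer. The pointer is at the clip while its tip is level with the red. It stands 7 to 19 mm above the level pointer, and slides up or down the plate if knocked. z up.
- groove_near (a point): Point on the floor of the groove on the scale side, where the middle of a tube belongs. Axes as the board's: x along the groove, down the slope to the hinge, z square to the board. V-groove 78 mm long, 12 mm wide at the floor, 24 mm at the top, 6 mm deep; a seated tube's axis is about 14 mm above the floor, and its cap hangs free beyond the board's open end.
- groove_far (a point): The same point of the other groove, 74 mm from it; same shape and axes.
- wedge: Loose blue plastic wedge, 160 x 36 mm, about 0.14 kg, flat on the worktop. Origin under its middle, x towards the thin end, z up. 3 mm high at the thin end (x = +80 mm); its top rises evenly (1 in 4) to 38 mm at x = -60 mm, then runs flat to the thick end (x = -80 mm). Ribbed sides near the thick end are for gripping. Friction holds it where it is left under the board.
- tube_a: Loose capped plastic tube, 116 mm long: clear body 29 mm in diameter, blue cap 34 mm in diameter and 14 mm long. Lying on the worktop, cap towards the robot's right, its middle 16 mm above the worktop. Origin at the closed end; its z axis runs along the tube to the cap.
- tube_a_mid (a point): Middle of that tube, on its axis, 58 mm from either end.
- tube_a_cap (a point): Middle of that tube's cap, on the axis, 51 mm from the middle of the tube.
- tube_b: The second tube, the same as the first, lying farther from the robot.
- tube_b_mid (a point): Middle of the second tube, on its axis.
- tube_b_cap (a point): Middle of the second tube's cap, on the axis.
- media_bottle: Reagent bottle with blue screw cap, 68 mm in diameter, 138 mm high, origin under its middle. A bystander.
- amber_jar: Amber jar with blue cap, 56 mm in diameter, 80 mm high, origin under its middle. A bystander.
Not all that is in view belongs to the job. Leave any brown or pink look-alike of the tube_a alone.

How it is judged:
By the outcome, as a careful person would: the job done as asked, in the order asked, and still so for the second after the job is handed in, with the robot touching nothing.
It also fails if it takes over 62 s, if anything falls off the work surface, if the arm or the gripper's body presses on something with over 40 N, if the wrist force passes 120 N, or if a joint passes its speed limit or range.

### The arm

A 7-joint arm with a two-finger parallel gripper is mounted at the origin on a cart in front of the work surface, level with it; the furniture and walls round the work are solid. World frame = base frame: x ahead of the robot, y to its left, z up, the work surface at z = 0. Lengths are in m, angles in rad, forces in N, time in s.
With the tool pointing down it reaches from about 0.425 to 0.95 m from the base axis. Payload 16.7 kg.
Tool frame: the origin (TCP) lies between the finger pads; the fingertips stand r.tcp_to_tips ahead of it and the grasp point (between the pads) lies 11 mm behind it (r.tcp_to_tips is the distance from the TCP to the fingertips, in m); z points along the fingers, y is the direction in which the jaws open and shut (so a half turn about z gives the same grasp; the last joint's range is limited). The gripper opens to 94 mm and grips with 3 to 60 N. Pads are 16 mm wide; open, the fingers measure 119 mm over their backs; the gripper's body (75 mm by 177 mm) begins 78 mm behind the grasp point.
Start: joints at [-1.454, 0.426, 0.074, 1.606, -0.034, 1.111, -0.067], TCP at [0.178, 0.651, 0.213] pointing down, gripper open.
Joint ranges: [-2.85, 2.85], [-0.5, 2.14], [-1.23, 1.37], [0.21, 2.46], [-1.02, 4.16], [0.16, 2.05], [-2.73, 2.73]. Speed limits (rad/s): [1.89, 1.89, 2.39, 2.39, 3.01, 3.01, 3.01].

### API

Orientations are given as a unit quaternion [w, x, y, z].
In Python, from plant import r, viewer, workorder gives the robot as it stands.
- The arm moves only by the shell command python3 -m handwheel 'ROWS' [OPENING]. ROWS is JSON, a list of rows, each an object of numbers: "tx", "ty", "tz": the shift along the tool's x, y, z in m; "ax", "ay", "az": the turn, a rotation vector about the tool's x, y, z in degrees. In form: [{"tx": .., "ty": .., "tz": .., "ax": .., "ay": .., "az": ..}, ...]. A call has 1 to 8 rows; each row shifts and turns the commanded pose from where the row before left it, along the tool's axes as they then stand; what a row does not reach is not made up. A row lasts 1/10 s, in which the tool goes at most 50 mm and 8.59 degrees, less where a joint would pass 70% of its speed; a pose out of reach is approached as far as the arm can. A call is refused whole if a number of a shift passes 0.05 or a number of a turn 8.59, either way. A call with a gripper value outside its range is refused whole. OPENING is the opening, from -1 (shut) to 1 (fully open), so that 0 is half open, set as the call begins (- or left out, the last holds). The fingers move at their own pace and stop on an object; the grip force is fixed at half the most. Time passes only in rows, so rows that do not move let the fingers close. It gives the time, the measured TCP pose, the force and the opening at its end, in the units of the state.
- r.sense(): the state, without advancing time (a new reading comes with each control period).
- viewer.capture(name): name is "scene" or "top" or "wrist"; returns (picture, depth): 480x640x3 uint8, blue, green, red; 480x640 float32, m along the optical axis (not along the pixel's ray), 0 where there is no reading.
- viewer.get_calibration(name): a dict with "fov_y" (degrees; the focal length in pixels is half the picture's height over the tangent of half this angle, whatever the lens; pixels are square), "cx", "cy" (the principal point, pixels), "k1" (the pictures are not rectified: a ray, as slopes to the right and down, at radius r is drawn at 1 + k1 r^2 times it, then the intrinsics apply), "R" (3x3) and "t" (3): a world point X has camera coordinates R X + t. Camera axes: x right, y down, z forward; pixel columns grow to the right and rows downward; lengths in m; the calibration is good to about 2 mm. A picture is of the moment at which its call begins: read the wrist's pose just before it. get_calibration takes no time and is no camera call; for the wrist camera it gives the pose at the moment of the call.
- workorder.sign_off(): hands the job in, once; it reports no verdict.
The state is a dict: "time": time; "q": joint angles; "dq": joint speeds; "effort": joint torques, N m; "ee_pos": TCP position; "orientation": TCP orientation; "force": force on the tool from outside, world axes, zero at the start; "ft_torque": the same for the moment, N m; "opening": finger opening in m.
Only numpy, scipy, OpenCV 4.12 (cv2) and the standard library are available. Lean on these libraries where they do the work, as an engineer would, in place of code of your own. Each camera call takes 0.05 s, during which the arm holds its last target.

## Working session

There is one attempt and no reset: what is moved stays moved. The work goes in short steps, Python scripts to look and compute and a shell command to move; the robot and the scene stay as the last step left them, time stands still between calls to the robot, and variables do not carry over. Pictures are saved under pics/ and viewed, and the job is handed in when it is done.

```bash
ls -la; mkdir -p pics
python3 - <<'E'
from plant import r, viewer, workorder
import cv2
print(r.sense(), r.tcp_to_tips)
for n in ("scene","top","wrist"):
    c=viewer.get_calibration(n); print(n,c)
    p,d=viewer.capture(n); cv2.imwrite(f"pics/{n}0.png",p)
    import numpy as np; np.save(f"pics/{n}0.npy",d)
E
```

```text
total 12
drwxr-xr-x  3 agent agent 4096 Dec  7 04:44 .
drwxr-xr-x 23 root  root  4096 Dec  7 04:44 ..
drwxr-xr-x  2 agent agent 4096 Dec  7 04:44 pics
{'time': 0.0, 'q': array([-1.45348851,  0.42672683,  0.07383615,  1.60661775, -0.03412817,
        1.11079683, -0.06709888]), 'dq': array([ 0.00124434,  0.00062005,  0.00022548,  0.00014533,  0.0009333 ,
       -0.00136995, -0.00137181]), 'effort': array([-3.77359856e-04, -9.35819077e+01,  3.66643980e+00, -4.54156673e+01,
       -4.86962660e-02,  2.04007857e-02,  1.87570718e-04]), 'ee_pos': array([0.17786349, 0.65069232, 0.21277388]), 'orientation': array([-5.40241646e-05,  1.33023398e-01,  9.91112688e-01, -6.42742573e-04]), 'force': array([0.87830249, 0.00817082, 0.23933904]), 'ft_torque': array([-0.02466592, -0.00642128, -0.09124281]), 'opening': 0.09404314087406095} 0.008
scene {'fov_y': 42.496617545210654, 'cx': 295.0651611979408, 'cy': 239.56732308629375, 'k1': -0.11385191279465082, 'R': array([[-0.59490175, -0.80363551, -0.01618275],
       [-0.53142054,  0.40833656, -0.74219503],
       [ 0.60306229, -0.43293328, -0.66998855]]), 't': array([0.48153527, 0.25078237, 1.5836153 ])}
top {'fov_y': 48.1011613950888, 'cx': 320.7792576841598, 'cy': 245.96078022289586, 'k1': -0.0841403051282199, 'R': array([[ 0.00453398, -0.999963  , -0.00731056],
       [-0.98140024, -0.00304651, -0.19194866],
       [ 0.19191929,  0.00804488, -0.98137774]]), 't': array([0.18005727, 0.56517929, 1.36182048])}
wrist {'fov_y': 62.68683872703716, 'cx': 317.2841187523947, 'cy': 233.2888808745484, 'k1': -0.07627514168592844, 'R': array([[ 2.64068770e-01,  9.64503506e-01, -8.19287616e-04],
       [ 9.28522814e-01, -2.53987682e-01,  2.70805542e-01],
       [ 2.60984806e-01, -7.22720137e-02, -9.62633724e-01]]), 't': array([-0.6742979 , -0.02848932,  0.39218575])}
```

View pics/scene0.png

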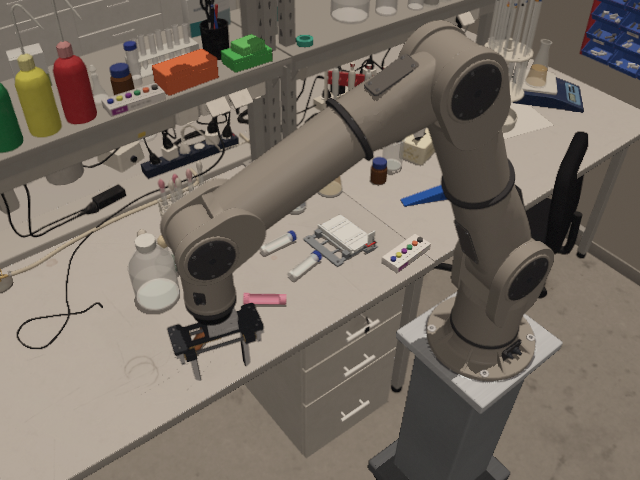

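View pics/top0.png

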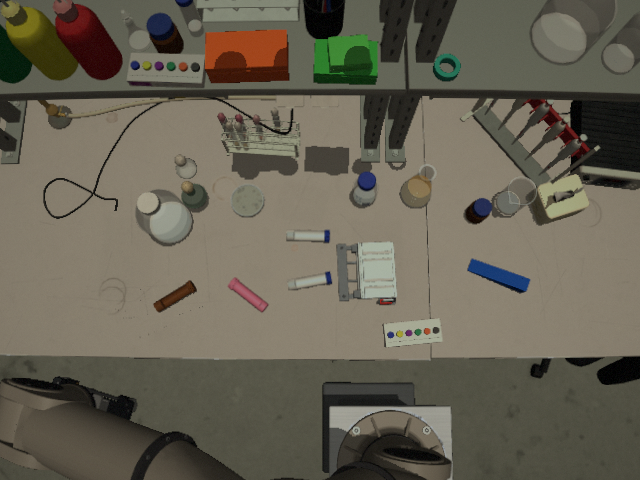

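View pics/wrist0.png

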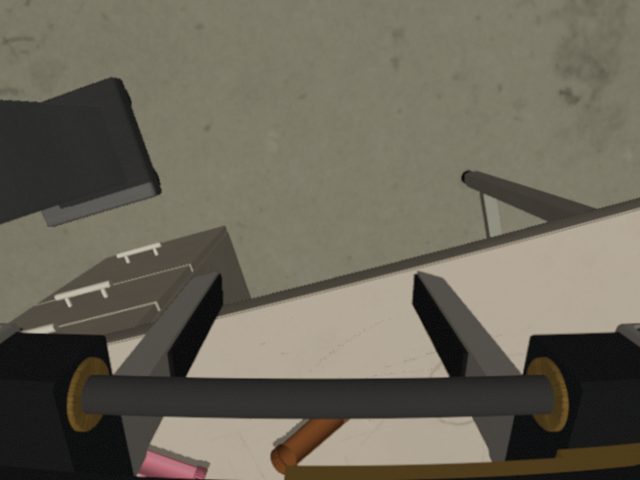

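The top view shows:
- the stand near (370,271), with its open end to the right and the scale and red clip at (386,301)
- the wedge at (498,275)
- tubes with blue caps at (309,236) and (310,281)
- decoys, pink at (248,294) and brown at (175,296)

I'll enlarge the crops next.

```bash
cat > h.py <<'E'
import numpy as np, cv2
from plant import r, viewer
def K(c):
    f=240/np.tan(np.radians(c["fov_y"])/2); return f
def ray(c,u,v):
    f=K(c); y=np.array([(u-c["cx"])/f,(v-c["cy"])/f]); rd=np.hypot(*y); rr=rd
    for _ in range(30): rr=rd/(1+c["k1"]*rr*rr)
    s=y*(rr/rd if rd>0 else 1)
    R=np.array(c["R"]); d=R.T@np.array([s[0],s[1],1.0]); o=-R.T@np.array(c["t"])
    return o,d
def onz(c,u,v,z):
    o,d=ray(c,u,v); return o+d*(z-o[2])/d[2]
def onplane(c,u,v,p,n):
    o,d=ray(c,u,v); return o+d*(np.dot(n,np.array(p)-o)/np.dot(n,d))
def proj(c,X):
    p=np.array(c["R"])@np.array(X)+c["t"]; s=p[:2]/p[2]; k=1+c["k1"]*(s@s)
    return s*k*K(c)+np.array([c["cx"],c["cy"]])
def pd(c,u,v,d):
    o,dd=ray(c,u,v); return o+dd*d
def crop(p,x0,y0,x1,y1,s,fn):
    cv2.imwrite(fn,cv2.resize(p[y0:y1,x0:x1],None,fx=s,fy=s,interpolation=cv2.INTER_CUBIC))
E
python3 - <<'E'
import cv2
from h import *
p=cv2.imread("pics/top0.png"); crop(p,275,215,445,320,4.7,"pics/t1.png"); crop(p,450,245,550,305,6,"pics/t2.png")
p=cv2.imread("pics/scene0.png"); crop(p,255,205,435,285,4.4,"pics/s1.png")
c=viewer.get_calibration("top"); p=cv2.imread("pics/top0.png")
hsv=cv2.cvtColor(p,cv2.COLOR_BGR2HSV)
m=cv2.inRange(hsv,(100,130,50),(130,255,255))
n,l,s,ce=cv2.connectedComponentsWithStats(m)
for i in range(1,n):
    if s[i,4]>20: print(s[i],ce[i],onz(c,*ce[i],0.016))
E
```

```text
[176   0  13   3  31] [182.           0.80645161] [1.33610551 0.61115846 0.016     ]
[147  14  25  21 406] [158.72906404  23.88916256] [1.25664821 0.67693193 0.016     ]
[131  62   8   7  40] [134.325  64.675] [1.11999867 0.73973404 0.016     ]
[358 172  18  17 235] [366.63404255 180.07659574] [0.75922829 0.05590075 0.016     ]
[474 199  17  17 215] [482.25581395 206.86511628] [ 0.68375974 -0.26358146  0.016     ]
[325 231   4  11  44] [326.5 236. ] [0.59984761 0.16710677 0.016     ]
[468 259  62  32 794] [498.4861461 274.7418136] [ 0.49447143 -0.29783689  0.016     ]
[326 272   6  12  43] [328.30232558 277.1627907 ] [0.48704624 0.1619913  0.016     ]
[388 333   6   5  23] [390.39130435 334.7826087 ] [ 0.33452716 -0.00178502  0.016     ]
```

View pics/t1.png

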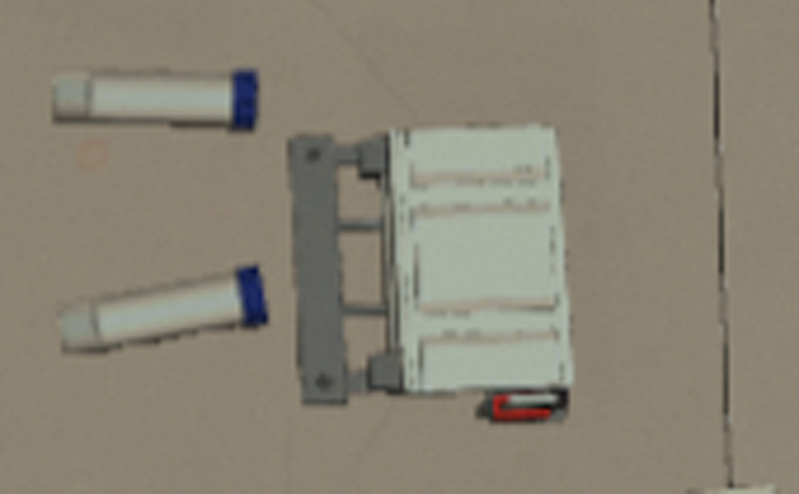

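View pics/t2.png

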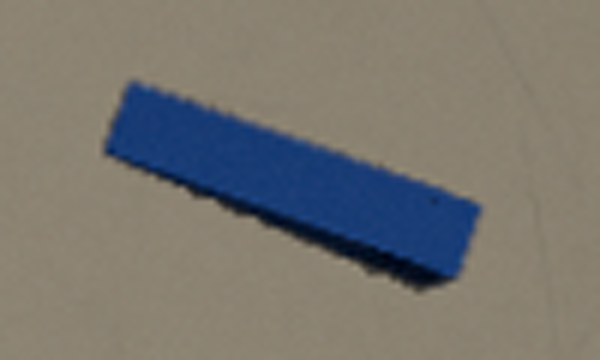

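View pics/s1.png

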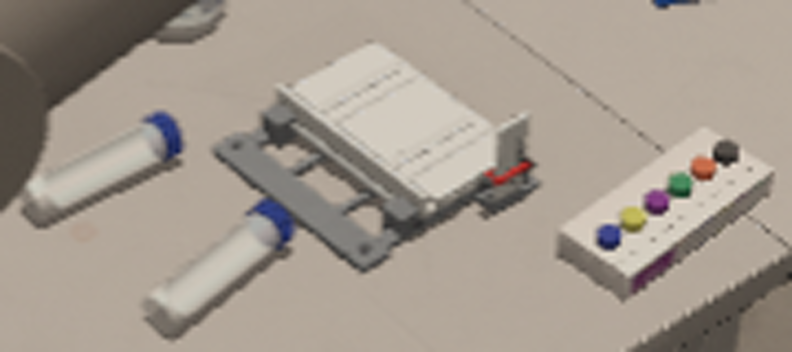

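Run:
```python
from h import *
c=viewer.get_calibration("top")
T=lambda x,y:(275+x/4.7,215+y/4.7); W=lambda x,y:(450+x/6,245+y/6)
print("bar",[np.round(onz(c,*T(*q),.008),4) for q in((290,137),(335,137),(347,402),(303,403))])
print("board",[np.round(onz(c,*T(*q),.0195),4) for q in((555,125),(572,388))])
print("wedge thin",[np.round(onz(c,*W(*q),.003),4) for q in((132,82),(106,152))])
print("wedge thick",[np.round(onz(c,*W(*q),.038),4) for q in((482,206),(460,276))])
print("tubeB ends",[np.round(onz(c,*T(*q),.016),4) for q in((54,98),(258,99))])
print("tubeA ends",[np.round(onz(c,*T(*q),.016),4) for q in((62,330),(264,293))])
w=viewer.get_calibration("wrist"); R=w["R"]; C=-R.T@w["t"]
s=r.sense()
from scipy.spatial.transform import Rotation as Ro
q=s["orientation"]; Rt=Ro.from_quat([q[1],q[2],q[3],q[0]]).as_matrix()
print("cam in tool",Rt.T@(C-s["ee_pos"]),"\n",np.round(Rt.T@R.T,3)); print(np.round(Rt,3))
```

```text
bar [array([0.5789, 0.1392, 0.008 ]), array([0.579 , 0.1131, 0.008 ]), array([0.4253, 0.1069, 0.008 ]), array([0.4247, 0.132 , 0.008 ])]
board [array([ 0.5842, -0.0133,  0.0195]), array([ 0.4324, -0.0199,  0.0195])]
wedge thin [array([ 0.5406, -0.2311,  0.003 ]), array([ 0.5084, -0.2176,  0.003 ])]
wedge thick [array([ 0.479 , -0.3764,  0.038 ]), array([ 0.4479, -0.3643,  0.038 ])]
tubeB ends [array([0.5999, 0.276 , 0.016 ]), array([0.5997, 0.1579, 0.016 ])]
tubeA ends [array([0.4649, 0.2692, 0.016 ]), array([0.4866, 0.1543, 0.016 ])]
cam in tool [ 7.84931104e-02 -1.62270073e-04 -1.71857991e-01] 
 [[-0.    -0.963 -0.271]
 [ 1.    -0.     0.   ]
 [-0.    -0.271  0.963]]
[[-0.965  0.264 -0.   ]
 [ 0.264  0.965 -0.001]
 [-0.    -0.001 -1.   ]]
```

```bash
cat > plan.py <<'E'
# plan.py: print rows from current pose to a world target (tool down), with az total deg, n rows
import sys, json
from h import *
from scipy.spatial.transform import Rotation as Ro
def cur():
    s=r.sense(); q=s["orientation"]; return np.array(s["ee_pos"]),Ro.from_quat([q[1],q[2],q[3],q[0]])
def rows(p,R,tgt,az,n,ax=0,ay=0):
    p0=p.copy(); out=[]
    for i in range(n):
        # shift along axes at row start
        d=R.inv().apply((np.array(tgt)-p)/(n-i)); t=np.round(d,4); a=[round(v/n,2) for v in (ax,ay,az)]
        p=p+R.apply(t); R=R*Ro.from_rotvec(np.radians(a))
        out.append({k:float(v) for k,v in zip(("tx","ty","tz","ax","ay","az"),list(t)+a) if v})
    return out,p,R
def go(*legs):
    p,R=cur()
    for l in legs:
        o,p,R=rows(p,R,*l); print(json.dumps(o))
E
python3 - <<'E'
from plan import *
go(((.40,.42,.21),48,8),((.46,.13,.19),40,8),((.45,-.08,.15),9,6))
E
```

```text
[{"tx": -0.0344, "ty": -0.0205, "tz": 0.0004, "az": 6.0}, {"tx": -0.0363, "ty": -0.0168, "tz": 0.0004, "az": 6.0}, {"tx": -0.0379, "ty": -0.0129, "tz": 0.0004, "az": 6.0}, {"tx": -0.039, "ty": -0.0089, "tz": 0.0004, "az": 6.0}, {"tx": -0.0398, "ty": -0.0047, "tz": 0.0004, "az": 6.0}, {"tx": -0.04, "ty": -0.0006, "tz": 0.0004, "az": 6.0}, {"tx": -0.0399, "ty": 0.0036, "tz": 0.0004, "az": 6.0}, {"tx": -0.0393, "ty": 0.0078, "tz": 0.0003, "az": 6.0}]
[{"tx": -0.0358, "ty": -0.0096, "tz": 0.0025, "az": 5.0}, {"tx": -0.0364, "ty": -0.0064, "tz": 0.0025, "az": 5.0}, {"tx": -0.0369, "ty": -0.0032, "tz": 0.0025, "az": 5.0}, {"tx": -0.037, "tz": 0.0026, "az": 5.0}, {"tx": -0.0369, "ty": 0.0032, "tz": 0.0025, "az": 5.0}, {"tx": -0.0364, "ty": 0.0064, "tz": 0.0026, "az": 5.0}, {"tx": -0.0358, "ty": 0.0096, "tz": 0.0025, "az": 5.0}, {"tx": -0.0348, "ty": 0.0126, "tz": 0.0026, "az": 5.0}]
[{"tx": -0.0344, "ty": 0.0064, "tz": 0.0067, "az": 1.5}, {"tx": -0.0343, "ty": 0.0073, "tz": 0.0067, "az": 1.5}, {"tx": -0.0341, "ty": 0.0082, "tz": 0.0067, "az": 1.5}, {"tx": -0.0338, "ty": 0.0091, "tz": 0.0067, "az": 1.5}, {"tx": -0.0336, "ty": 0.01, "tz": 0.0067, "az": 1.5}, {"tx": -0.0332, "ty": 0.0109, "tz": 0.0067, "az": 1.5}]
```

```bash
python3 -m handwheel '[{"tx":-0.034,"ty":-0.02,"az":6},{"tx":-0.036,"ty":-0.017,"az":6},{"tx":-0.038,"ty":-0.013,"az":6},{"tx":-0.039,"ty":-0.009,"az":6},{"tx":-0.04,"ty":-0.005,"az":6},{"tx":-0.04,"az":6},{"tx":-0.04,"ty":0.004,"az":6},{"tx":-0.039,"ty":0.008,"az":6}]' && python3 -m handwheel '[{"tx":-0.036,"ty":-0.01,"tz":0.0025,"az":5},{"tx":-0.036,"ty":-0.006,"tz":0.0025,"az":5},{"tx":-0.037,"ty":-0.003,"tz":0.0025,"az":5},{"tx":-0.037,"tz":0.0025,"az":5},{"tx":-0.037,"ty":0.003,"tz":0.0025,"az":5},{"tx":-0.036,"ty":0.006,"tz":0.0025,"az":5},{"tx":-0.036,"ty":0.01,"tz":0.0025,"az":5},{"tx":-0.035,"ty":0.013,"tz":0.0025,"az":5}]' && python3 -m handwheel '[{"tx":-0.034,"ty":0.006,"tz":0.007,"az":1.5},{"tx":-0.034,"ty":0.007,"tz":0.007,"az":1.5},{"tx":-0.034,"ty":0.008,"tz":0.007,"az":1.5},{"tx":-0.034,"ty":0.009,"tz":0.007,"az":1.5},{"tx":-0.034,"ty":0.01,"tz":0.007,"az":1.5},{"tx":-0.033,"ty":0.011,"tz":0.007,"az":1.5},{}]'
python3 - <<'E'
from h import *
c=viewer.get_calibration("wrist"); p,d=viewer.capture("wrist"); cv2.imwrite("pics/w1.png",p); np.savez("pics/w1.npz",d=d,**c)
s=r.sense();print(s["ee_pos"],s["q"],np.abs(s["dq"]).max(),s["time"])
E
```

```text
[0.17791911 0.65084058 0.21305029] [-1.45349447  0.42647238  0.0738781   1.6063789  -0.03409987  1.11079403
 -0.06709408] 0.002588244064561123 0.2schema error: expected keys tx, ty, tz, ax, ay, az
```

View pics/w1.png

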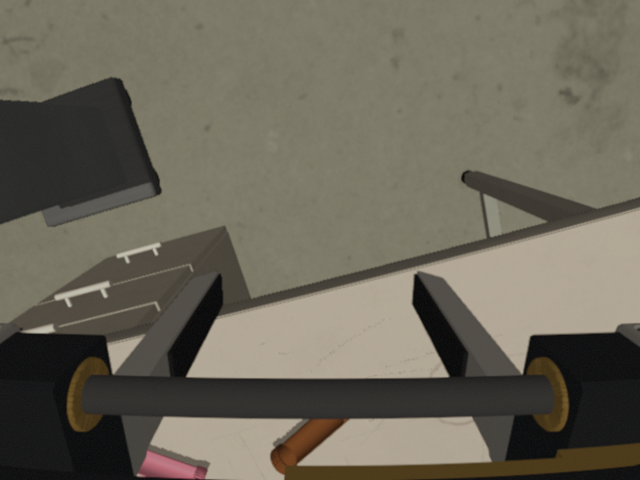

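The picture is the same as before because the call was refused: every row needs all six keys. I'll resend it complete.

```bash
python3 -m handwheel '[{"tx":-0.034,"ty":-0.02,"tz":0,"ax":0,"ay":0,"az":6},{"tx":-0.036,"ty":-0.017,"tz":0,"ax":0,"ay":0,"az":6},{"tx":-0.038,"ty":-0.013,"tz":0,"ax":0,"ay":0,"az":6},{"tx":-0.039,"ty":-0.009,"tz":0,"ax":0,"ay":0,"az":6},{"tx":-0.04,"ty":-0.005,"tz":0,"ax":0,"ay":0,"az":6},{"tx":-0.04,"ty":0,"tz":0,"ax":0,"ay":0,"az":6},{"tx":-0.04,"ty":0.004,"tz":0,"ax":0,"ay":0,"az":6},{"tx":-0.039,"ty":0.008,"tz":0,"ax":0,"ay":0,"az":6}]' && python3 -m handwheel '[{"tx":-0.036,"ty":-0.01,"tz":0.0025,"ax":0,"ay":0,"az":5},{"tx":-0.036,"ty":-0.006,"tz":0.0025,"ax":0,"ay":0,"az":5},{"tx":-0.037,"ty":-0.003,"tz":0.0025,"ax":0,"ay":0,"az":5},{"tx":-0.037,"ty":0,"tz":0.0025,"ax":0,"ay":0,"az":5},{"tx":-0.037,"ty":0.003,"tz":0.0025,"ax":0,"ay":0,"az":5},{"tx":-0.036,"ty":0.006,"tz":0.0025,"ax":0,"ay":0,"az":5},{"tx":-0.036,"ty":0.01,"tz":0.0025,"ax":0,"ay":0,"az":5},{"tx":-0.035,"ty":0.013,"tz":0.0025,"ax":0,"ay":0,"az":5}]' && python3 -m handwheel '[{"tx":-0.034,"ty":0.006,"tz":0.007,"ax":0,"ay":0,"az":1.5},{"tx":-0.034,"ty":0.007,"tz":0.007,"ax":0,"ay":0,"az":1.5},{"tx":-0.034,"ty":0.008,"tz":0.007,"ax":0,"ay":0,"az":1.5},{"tx":-0.034,"ty":0.009,"tz":0.007,"ax":0,"ay":0,"az":1.5},{"tx":-0.034,"ty":0.01,"tz":0.007,"ax":0,"ay":0,"az":1.5},{"tx":-0.033,"ty":0.011,"tz":0.007,"ax":0,"ay":0,"az":1.5},{"tx":0,"ty":0,"tz":0,"ax":0,"ay":0,"az":0}]'
python3 - <<'E'
from h import *
c=viewer.get_calibration("wrist"); p,d=viewer.capture("wrist"); cv2.imwrite("pics/w2.png",p); np.savez("pics/w2.npz",d=d,**c)
s=r.sense();print(s["ee_pos"],s["q"],np.abs(s["dq"]).max(),s["time"])
E
```

```text
time: 1.0
ee_pos: [0.4011, 0.4198, 0.2135]
orientation: [-0.0, 0.526, 0.85, 0.0]
force: [-0.3, 0.3, -0.3]
opening: 0.094
time: 1.8
ee_pos: [0.4606, 0.1297, 0.1935]
orientation: [-0.0, 0.785, 0.619, 0.0]
force: [0.6, 0.1, 0.4]
opening: 0.0939
time: 2.5
ee_pos: [0.4488, -0.0821, 0.151]
orientation: [0.0, 0.832, 0.555, -0.0]
force: [0.8, 0.6, 0.9]
opening: 0.0938
[ 0.44924228 -0.08004943  0.1512547 ] [-0.64888124  0.16914696  0.76528753  2.17614136 -0.15519834  0.84946437
 -0.18064403] 0.03962398813722626 2.55
```

View pics/w2.png

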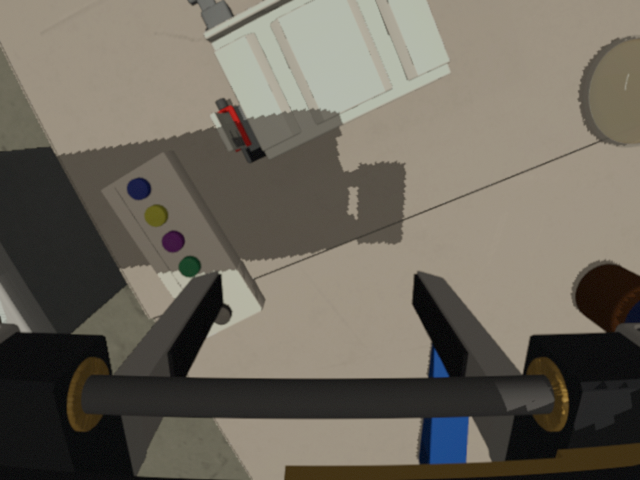

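The wrist view shows the red clip at about (237,125), the black pointer at (256,154), the scale plate at (230,120) and the board's open edge running from (265,158) to (450,70). Next I'll enlarge it and read the depth.

Run:
```python
from h import *
p=cv2.imread("pics/w2.png"); crop(p,190,80,300,170,7,"pics/w2c.png")
z=np.load("pics/w2.npz"); d=z["d"]; c={k:z[k] for k in z.files}
hsv=cv2.cvtColor(p,cv2.COLOR_BGR2HSV)
m=(((hsv[...,0]<8)|(hsv[...,0]>172))&(hsv[...,1]>150)&(hsv[...,2]>60)); m[200:]=0; m[:,400:]=0
vs,us=np.nonzero(m); print(len(us))
P=np.array([pd(c,u,v,d[v,u]) for u,v in zip(us,vs)])
O=np.array([.5058,.0221,0]);ex=np.array([-.042,.999,0]);ey=np.array([-.999,-.042,0])
S=np.c_[(P-O)@ex,(P-O)@ey,P[:,2]]
print(np.round(np.percentile(S,[2,10,50,90,98],axis=0)*1000,1))
np.set_printoptions(suppress=True)
for v in range(96,166,3):
    print(v,[ "%d"%round(1000*pd(c,u,v,d[v,u])[2]) for u in range(205,275,3)])
```

```text
293
[[-23.   77.5  27.6]
 [-20.4  78.   29.3]
 [ -5.   79.8  30.6]
 [  6.5  83.6  31.6]
 [  7.7  87.4  32.1]]
96 ['0', '1', '0', '1', '1', '1', '0', '0', '0', '1', '0', '25', '27', '26', '26', '27', '25', '26', '26', '26', '26', '26', '26', '26']
99 ['1', '1', '1', '-1', '2', '33', '29', '0', '1', '0', '1', '26', '26', '28', '27', '26', '26', '26', '26', '26', '26', '25', '26', '25']
102 ['2', '-1', '1', '0', '33', '31', '30', '28', '0', '1', '0', '2', '27', '27', '26', '26', '26', '26', '27', '25', '25', '27', '27', '25']
105 ['0', '0', '0', '2', '32', '32', '31', '31', '31', '0', '-1', '6', '26', '26', '25', '26', '25', '27', '25', '27', '26', '27', '26', '25']
108 ['1', '1', '-1', '0', '1', '31', '29', '29', '30', '30', '8', '7', '8', '26', '27', '26', '25', '26', '27', '26', '26', '27', '26', '25']
111 ['2', '1', '1', '0', '30', '30', '31', '30', '30', '31', '29', '6', '7', '26', '27', '27', '25', '25', '27', '25', '25', '26', '25', '26']
114 ['0', '0', '72', '73', '67', '58', '50', '41', '30', '31', '32', '8', '7', '7', '25', '25', '26', '25', '25', '26', '27', '27', '26', '27']
[... 1658 characters left out ...]
 '19', '18', '19', '18', '19', '20', '21', '20']
153 ['2', '0', '1', '1', '0', '0', '0', '1', '0', '1', '0', '1', '0', '8', '7', '18', '18', '18', '18', '19', '17', '19', '22', '19']
156 ['0', '0', '2', '0', '0', '0', '0', '0', '1', '2', '1', '0', '2', '0', '9', '18', '18', '19', '18', '19', '0', '20', '20', '20']
159 ['0', '1', '1', '-1', '0', '0', '0', '1', '-2', '0', '1', '0', '0', '0', '6', '17', '19', '19', '1', '0', '2', '1', '1', '1']
162 ['1', '0', '2', '1', '1', '1', '0', '0', '0', '0', '1', '1', '1', '1', '0', '7', '-1', '0', '0', '1', '1', '1', '0', '2']
165 ['-1', '0', '0', '0', '-1', '0', '1', '1', '-1', '0', '-1', '0', '1', '1', '0', '1', '1', '1', '2', '0', '1', '0', '1', '0']
```

View pics/w2c.png

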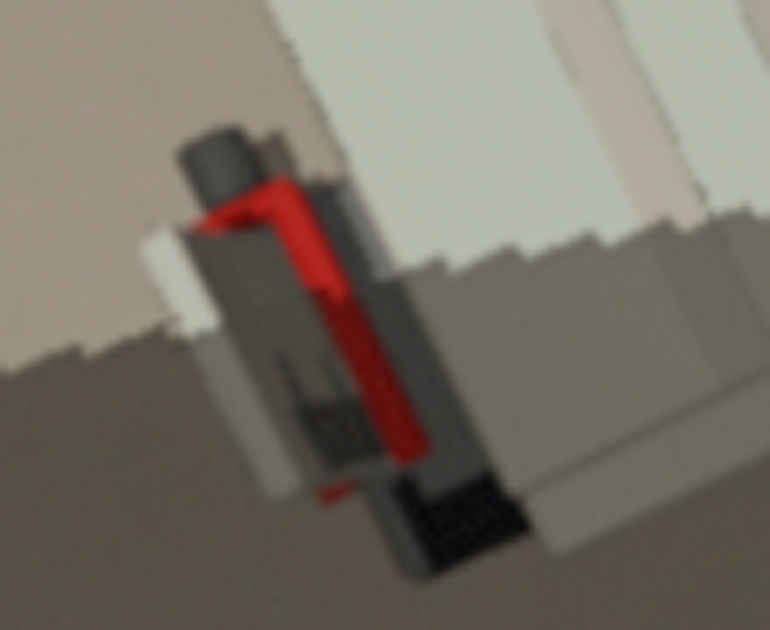

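Run:
```python
from h import *
z=np.load("pics/w2.npz"); d=z["d"]; c={k:z[k] for k in z.files}
vs,us=np.mgrid[0:250,180:480]; vs=vs.ravel();us=us.ravel()
P=np.array([pd(c,u,v,d[v,u]) for u,v in zip(us,vs)])
O=np.array([.5058,.0221,0]);ex=np.array([-.042,.999,0]);ey=np.array([-.999,-.042,0])
S=np.c_[(P-O)@ex,(P-O)@ey,P[:,2]]*1000
# board body points (y within +-76)
b=(S[:,2]>16)&(S[:,2]<30)&(abs(S[:,1])<79)&(S[:,0]>-60)
B=S[b]
# open edge per y bin
ys=np.arange(-64,74,6)
xe=[np.percentile(B[(abs(B[:,1]-y)<3),0],1) for y in ys]
print("open edge",np.round(xe,1),np.polyfit(ys,xe,1))
# side edges near scale / far, lands
xs=np.arange(-30,55,8)
for x in xs:
    q=B[abs(B[:,0]-x)<4]
    if len(q): print(x,np.percentile(q[:,1],[.5,99.5]).round(1))
g=(S[:,2]>68)&(S[:,2]<75); print("plate top",np.percentile(S[g],[2,50,98],axis=0).round(1))
```

```text
open edge [-38.2 -38.1 -37.9 -38.1 -38.6 -38.4 -37.9 -38.1 -38.2 -38.1 -38.2 -38.4
 -38.3 -38.1 -38.1 -38.  -37.9 -38.1 -38.1 -38.2 -38.3 -38.1 -38.2] [ 3.28691120e-04 -3.81540179e+01]
-30 [-75.3  78. ]
-22 [-75.3  72.5]
-14 [-75.5  73.1]
-6 [-75.6  73.2]
2 [-75.6  72.5]
10 [-75.5  72.1]
18 [-71.   72.3]
26 [-53.7  72.9]
34 [-39.7  72.7]
42 [-18.5  73. ]
50 [-2.7 73.1]
plate top [[-21.6  82.1  68.6]
 [ -9.1  83.7  71.3]
 [  2.9  86.   72.8]]
```

Run:
```python
from plan import *
go(((.4683,-.359,.075),0,8),((.4683,-.359,.012),0,3))
```

```text
[{"tx": -0.0313, "ty": 0.0156, "tz": 0.0095}, {"tx": -0.0313, "ty": 0.0155, "tz": 0.0096}, {"tx": -0.0313, "ty": 0.0156, "tz": 0.0095}, {"tx": -0.0313, "ty": 0.0155, "tz": 0.0096}, {"tx": -0.0313, "ty": 0.0156, "tz": 0.0095}, {"tx": -0.0313, "ty": 0.0155, "tz": 0.0096}, {"tx": -0.0313, "ty": 0.0156, "tz": 0.0095}, {"tx": -0.0312, "ty": 0.0155, "tz": 0.0096}]
[{"tz": 0.021}, {"tz": 0.021}, {"ty": 0.0001, "tz": 0.021}]
```

```bash
python3 -m handwheel '[{"tx":-0.0313,"ty":0.0155,"tz":0.0095,"ax":0,"ay":0,"az":0},{"tx":-0.0313,"ty":0.0155,"tz":0.0095,"ax":0,"ay":0,"az":0},{"tx":-0.0313,"ty":0.0155,"tz":0.0095,"ax":0,"ay":0,"az":0},{"tx":-0.0313,"ty":0.0155,"tz":0.0095,"ax":0,"ay":0,"az":0},{"tx":-0.0313,"ty":0.0155,"tz":0.0095,"ax":0,"ay":0,"az":0},{"tx":-0.0313,"ty":0.0155,"tz":0.0095,"ax":0,"ay":0,"az":0},{"tx":-0.0313,"ty":0.0155,"tz":0.0095,"ax":0,"ay":0,"az":0},{"tx":-0.0313,"ty":0.0155,"tz":0.0095,"ax":0,"ay":0,"az":0}]'; python3 -m handwheel '[{"tx":0,"ty":0,"tz":0,"ax":0,"ay":0,"az":0},{"tx":0,"ty":0,"tz":0,"ax":0,"ay":0,"az":0}]'
python3 - <<'E'
from h import *
c=viewer.get_calibration("wrist"); p,d=viewer.capture("wrist"); cv2.imwrite("pics/w3.png",p); np.savez("pics/w3.npz",d=d,**c)
s=r.sense();print(s["ee_pos"],s["time"])
E
```

```text
time: 3.35
ee_pos: [0.4705, -0.3571, 0.0749]
orientation: [-0.0, 0.83, 0.558, 0.0]
force: [-0.1, -0.0, 0.5]
opening: 0.094
time: 3.55
ee_pos: [0.4696, -0.3566, 0.0751]
orientation: [-0.0, 0.831, 0.557, -0.0]
force: [-0.1, 0.3, -0.2]
opening: 0.0939
[ 0.46998323 -0.35570709  0.07531872] 3.6
```

View pics/w3.png

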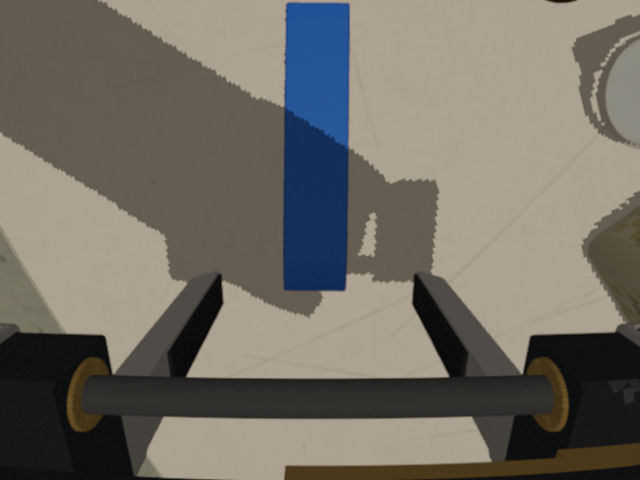

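The wedge lies centred and straight between the fingers, with its thin end at (318,3) and its thick end at (315,290).

Run:
```python
from plan import *
z=np.load("pics/w3.npz"); d=z["d"]; c={k:z[k] for k in z.files}
p,R=cur()
for uv in ((285,290),(346,290),(286,3),(350,3)):
    zz=.038 if uv[1]>100 else .003
    X=onz(c,*uv,zz); print(uv,X.round(4),R.inv().apply(X-p).round(4), 1000*pd(c,uv[0]+8*(1 if uv[0]<310 else -1),min(uv[1]+4,284),d[min(uv[1]+4,284),uv[0]+8*(1 if uv[0]<310 else -1)])[2])
```

```text
(285, 290) [ 0.4474 -0.3624  0.038 ] [-0.0148 -0.0183  0.0373] 38.61434108868081
(346, 290) [ 0.4798 -0.3757  0.038 ] [-0.0148  0.0167  0.0373] 39.93980834946356
(286, 3) [ 0.5088 -0.2152  0.003 ] [ 0.1446 -0.0172  0.0724] 6.1344108955246055
(350, 3) [ 0.5423 -0.229   0.003 ] [0.1446 0.019  0.0724] 6.48471423647795
```

```bash
python3 -m handwheel '[{"tx":-0.001,"ty":0,"tz":0.021,"ax":0,"ay":0,"az":0},{"tx":-0.001,"ty":0,"tz":0.021,"ax":0,"ay":0,"az":0},{"tx":0,"ty":0,"tz":0.02,"ax":0,"ay":0,"az":0},{"tx":0,"ty":0,"tz":0,"ax":0,"ay":0,"az":0}]';  python3 -m handwheel '[{"tx":0,"ty":0,"tz":0,"ax":0,"ay":0,"az":0},{"tx":0,"ty":0,"tz":0,"ax":0,"ay":0,"az":0},{"tx":0,"ty":0,"tz":0,"ax":0,"ay":0,"az":0},{"tx":0,"ty":0,"tz":0,"ax":0,"ay":0,"az":0},{"tx":0,"ty":0,"tz":0,"ax":0,"ay":0,"az":0},{"tx":0,"ty":0,"tz":0,"ax":0,"ay":0,"az":0}]' -1
```

```text
time: 4.0
ee_pos: [0.4686, -0.3561, 0.012]
orientation: [-0.002, 0.83, 0.558, -0.0]
force: [-0.0, 0.0, 0.3]
opening: 0.0941
time: 4.6
ee_pos: [0.4688, -0.3588, 0.0137]
orientation: [0.0, 0.83, 0.557, 0.0]
force: [-0.3, -0.1, 0.2]
opening: 0.0497
```

```bash
python3 -m handwheel '[{"tx":0,"ty":0,"tz":0,"ax":0,"ay":0,"az":0},{"tx":0,"ty":0,"tz":0,"ax":0,"ay":0,"az":0},{"tx":0,"ty":0,"tz":0,"ax":0,"ay":0,"az":0}]'
python3 - <<'E'
from plan import *
p,R=cur(); print(p)
for _ in range(3): pass
c=viewer.get_calibration("wrist"); P,d=viewer.capture("wrist"); cv2.imwrite("pics/w4.png",P); np.savez("pics/w4.npz",d=d,**c); print(cur()[0],r.sense()["opening"],r.sense()["time"])
O=np.array([.507,.0225,0]);ex=np.array([-.042,.999,0])
for xs in (-.180,-.1066): print("tcp at",xs,O+ex*xs)
h=np.degrees(np.arctan2(.999,-.042)); y=R.apply([0,1,0]); print("jaw az",np.degrees(np.arctan2(y[1],y[0])),"want",h-90)
E
```

```text
time: 4.9
ee_pos: [0.4687, -0.3588, 0.0135]
orientation: [-0.0, 0.83, 0.557, -0.0]
force: [-0.8, 0.2, 1.7]
opening: 0.0357
[ 0.46873656 -0.35878871  0.01351642]
[ 0.46870693 -0.35877468  0.01348656] 0.035862229834538184 4.95
tcp at -0.18 [ 0.51456 -0.15732  0.     ]
tcp at -0.1066 [ 0.5114772 -0.0839934  0.       ]
jaw az -22.296891685903535 want 2.4074138443401125
```

View pics/w4.png

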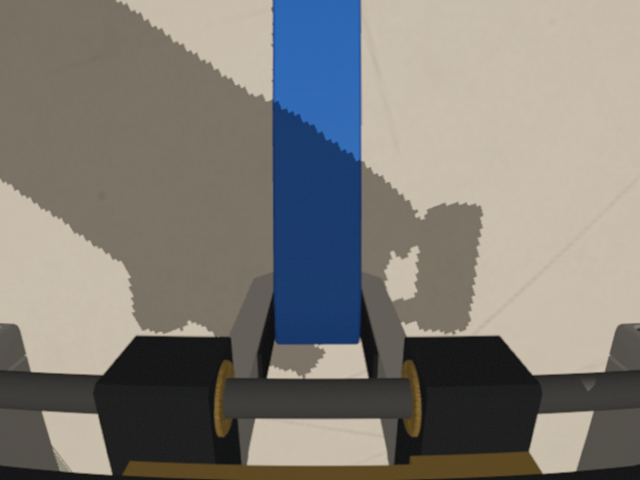

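Run:
```python
from plan import *
z=np.load("pics/w4.npz"); c={k:z[k] for k in z.files}
p,R=cur()
for u in (275,360): print(R.inv().apply(onz(c,u,343,.038)-p).round(4))
O=np.array([.507,.0225,0]);ex=np.array([-.042,.999,0])
t=O+ex*-.202; t[2]=p[2]
go((t,-24.7,8))
```

```text
[-0.0111 -0.0178 -0.0245]
[-0.0112  0.0183 -0.0245]
[{"tx": 0.023, "ty": -0.0031, "az": -3.09}, {"tx": 0.0231, "ty": -0.0019, "az": -3.09}, {"tx": 0.0232, "ty": -0.0006, "az": -3.09}, {"tx": 0.0232, "ty": 0.0006, "az": -3.09}, {"tx": 0.0231, "ty": 0.0019, "az": -3.09}, {"tx": 0.0229, "ty": 0.0032, "az": -3.09}, {"tx": 0.0228, "ty": 0.0044, "az": -3.09}, {"tx": 0.0225, "ty": 0.0055, "az": -3.09}]
```

```bash
python3 -m handwheel '[{"tx":0.023,"ty":-0.003,"tz":0,"ax":0,"ay":0,"az":-3.1},{"tx":0.023,"ty":-0.002,"tz":0,"ax":0,"ay":0,"az":-3.1},{"tx":0.023,"ty":-0.0005,"tz":0,"ax":0,"ay":0,"az":-3.1},{"tx":0.023,"ty":0.0005,"tz":0,"ax":0,"ay":0,"az":-3.1},{"tx":0.023,"ty":0.002,"tz":0,"ax":0,"ay":0,"az":-3.1},{"tx":0.023,"ty":0.003,"tz":0,"ax":0,"ay":0,"az":-3.1},{"tx":0.023,"ty":0.0045,"tz":0,"ax":0,"ay":0,"az":-3.1},{"tx":0.0225,"ty":0.0055,"tz":0,"ax":0,"ay":0,"az":-3}]';python3 -m handwheel '[{"tx":0,"ty":0,"tz":0,"ax":0,"ay":0,"az":0},{"tx":0,"ty":0,"tz":0,"ax":0,"ay":0,"az":0}]'
python3 - <<'E'
from plan import *
c=viewer.get_calibration("wrist"); P,d=viewer.capture("wrist"); cv2.imwrite("pics/w5.png",P); np.savez("pics/w5.npz",d=d,**c)
p,R=cur(); y=R.apply([0,1,0]); print(p,"jaw az",np.degrees(np.arctan2(y[1],y[0])),r.sense()["time"])
O=np.array([.507,.0225,0]);ex=np.array([-.042,.999,0]);ey=np.array([-.999,-.042,0]); print("stand",(p-O)@ex,(p-O)@ey)
E
```

```text
time: 5.75
ee_pos: [0.5155, -0.1787, 0.0135]
orientation: [0.0, 0.691, 0.723, -0.0]
force: [0.3, -0.4, -1.2]
opening: 0.0357
time: 5.95
ee_pos: [0.5153, -0.1794, 0.0135]
orientation: [-0.0, 0.692, 0.722, -0.0]
force: [-0.4, -0.8, -0.4]
opening: 0.0357
[ 0.51507466 -0.18002038  0.01348016] jaw az 2.3493034282376373 6.0
stand -0.20265699389360248 0.00043926838063882735
```

View pics/w5.png

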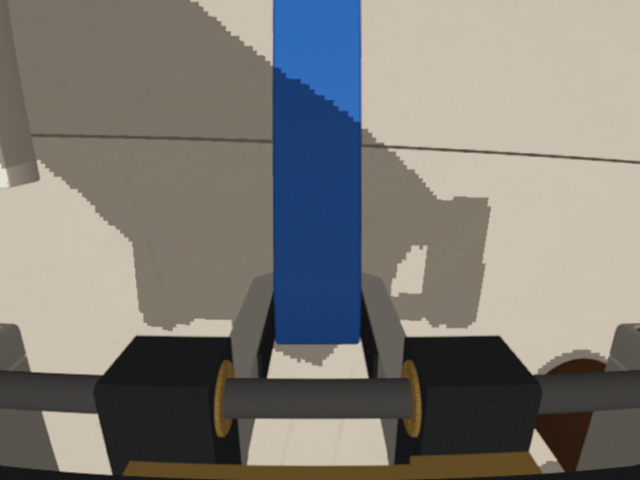

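Run:
```python
from h import *
p,d=viewer.capture("top"); cv2.imwrite("pics/top1.png",p); crop(p,330,200,500,330,4.5,"pics/top1c.png")
```

```text
(no output)
```

View pics/top1c.png

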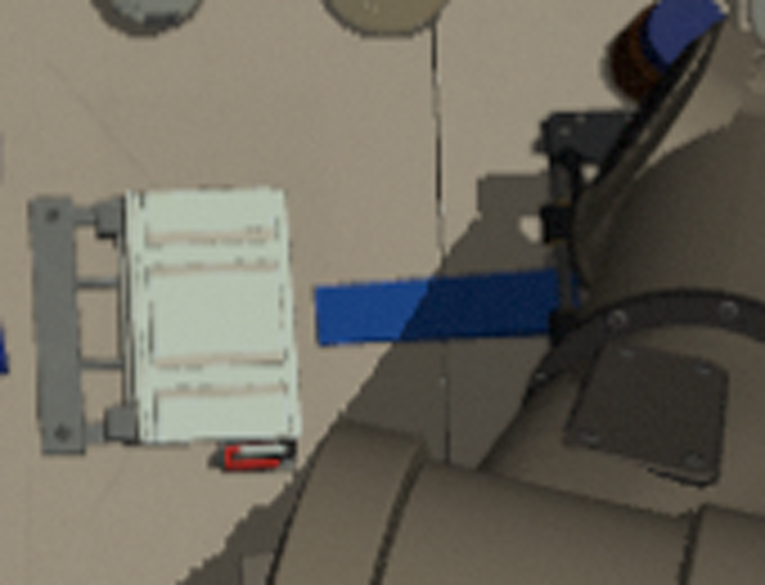

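Run:
```python
from h import *
c=viewer.get_calibration("top"); T=lambda x,y:(330+x/4.5,200+y/4.5)
O=np.array([.507,.0225,0]);ex=np.array([-.042,.999,0]);ey=np.array([-.999,-.042,0])
f=lambda q,z:(lambda P:(1000*np.array([(P-O)@ex,(P-O)@ey])).round(1))(onz(c,*T(*q),z))
print("thin",f((316,288),.003),f((319,346),.003))
print("rails",f((97,282),.007),f((103,363),.007), "bar",f((30,199),.008),f((42,453),.008),f((71,197),.008),f((84,450),.008))
```

```text
thin [-56.8 -16.1] [-56.3  19.3]
rails [ 75.5 -24.3] [74.3 24.9] bar [113.7 -76.6] [113.2  77.4] [ 88.8 -76.8] [88.1 76.6]
```

```bash
python3 -m handwheel '[{"tx":0.012,"ty":0.001,"tz":0,"ax":0,"ay":0,"az":0},{"tx":0.012,"ty":0,"tz":0,"ax":0,"ay":0,"az":0},{"tx":0.012,"ty":0,"tz":0,"ax":0,"ay":0,"az":0},{"tx":0.01,"ty":0,"tz":0,"ax":0,"ay":0,"az":0}]'; python3 -m handwheel '[{"tx":0.01,"ty":0,"tz":0,"ax":0,"ay":0,"az":0},{"tx":0.01,"ty":0,"tz":0,"ax":0,"ay":0,"az":0},{"tx":0.01,"ty":0,"tz":0,"ax":0,"ay":0,"az":0},{"tx":0.004,"ty":0,"tz":0,"ax":0,"ay":0,"az":0},{"tx":0,"ty":0,"tz":0,"ax":0,"ay":0,"az":0},{"tx":0,"ty":0,"tz":0,"ax":0,"ay":0,"az":0}]'
cat > look.py <<'E'
import sys
from plan import *
n=sys.argv[1]
c=viewer.get_calibration("wrist"); P,d=viewer.capture("wrist"); cv2.imwrite(f"pics/{n}.png",P); np.savez(f"pics/{n}.npz",d=d,**c)
p,R=cur(); y=R.apply([0,1,0]); s=r.sense(); print(p,"jaw az",np.degrees(np.arctan2(y[1],y[0])),s["time"],s["opening"])
O=np.array([.507,.0225,0]);ex=np.array([-.042,.999,0]);ey=np.array([-.999,-.042,0]); print("stand",(p-O)@ex,(p-O)@ey)
E
python3 look.py w6
```

```text
time: 6.45
ee_pos: [0.5143, -0.1325, 0.0135]
orientation: [0.0, 0.692, 0.722, -0.0]
force: [0.9, -4.3, -0.7]
opening: 0.0357
time: 7.05
ee_pos: [0.5129, -0.099, 0.0135]
orientation: [-0.0, 0.692, 0.722, 0.0]
force: [0.6, 3.0, 0.5]
opening: 0.0357
[ 0.51288699 -0.09920524  0.01347681] jaw az 2.4221423176093797 7.1 0.036038245436369146
stand -0.12183079054983789 -0.0007694795853822375
```

View pics/w6.png

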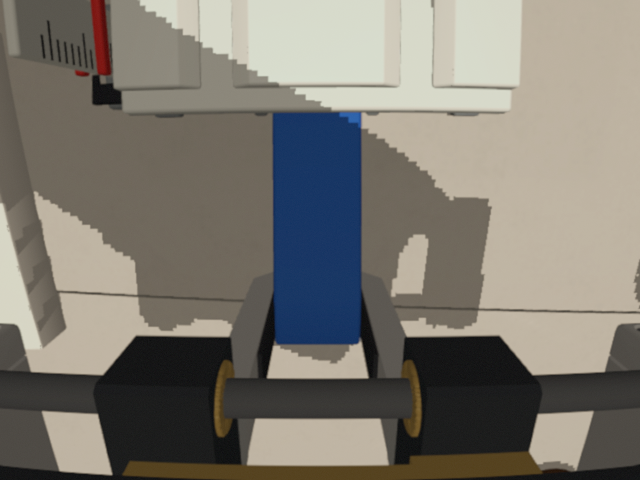

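The wedge is under the board's edge at (318,112), held straight. The pointer is at about (105,88) and the clip at about (102,35). Next I'll read their heights from depth.

```bash
cat > hts.py <<'E'
import sys
from h import *
n=sys.argv[1]; P=cv2.imread(f"pics/{n}.png"); z=np.load(f"pics/{n}.npz"); d=z["d"]; c={k:z[k] for k in z.files}
O=np.array([.507,.0225,0]);ex=np.array([-.042,.999,0]);ey=np.array([-.999,-.042,0])
hsv=cv2.cvtColor(P,cv2.COLOR_BGR2HSV).astype(int)
sub=np.zeros(hsv.shape[:2],bool); sub[0:130,40:180]=1
red=sub&((hsv[...,0]<8)|(hsv[...,0]>172))&(hsv[...,1]>150)&(hsv[...,2]>50)
blk=sub&(hsv[...,2]<45)
def S(m):
    v,u=np.nonzero(m); X=np.array([pd(c,a,b,d[b,a]) for a,b in zip(u,v) if d[b,a]>0])
    return np.c_[(X-O)@ex,(X-O)@ey,X[:,2]]*1000
for nm,m in(("red",red),("blk",blk)):
    s=S(m); print(nm,len(s)); print(np.percentile(s,[2,10,25,50,75,90,98],axis=0).round(1).tolist())
v,u=np.mgrid[100:480:4,0:640:4]; X=np.array([pd(c,a,b,d[b,a]) for a,b in zip(u.ravel(),v.ravel()) if d[b,a]>0]); t=X[abs(X[:,2])<.005,2]; print("table",np.median(t)*1000)
x0=np.nonzero(blk)[1].mean(); crop(P,40,0,180,130,5,f"pics/{n}_c.png")
E
python3 hts.py w6
```

```text
red 1041
[[-23.6, 78.6, 26.8], [-22.4, 79.0, 28.2], [-18.1, 79.4, 29.5], [-11.1, 80.0, 30.3], [-4.1, 81.3, 31.0], [0.2, 82.4, 31.5], [2.2, 89.6, 32.0]]
blk 787
[[-34.6, 75.6, 26.9], [-33.7, 77.3, 27.9], [-32.2, 79.9, 28.5], [-29.4, 83.0, 29.3], [-21.2, 83.9, 36.6], [-16.7, 85.4, 56.2], [-12.7, 86.3, 60.5]]
table 0.6227914777608284
```

View pics/w6_c.png

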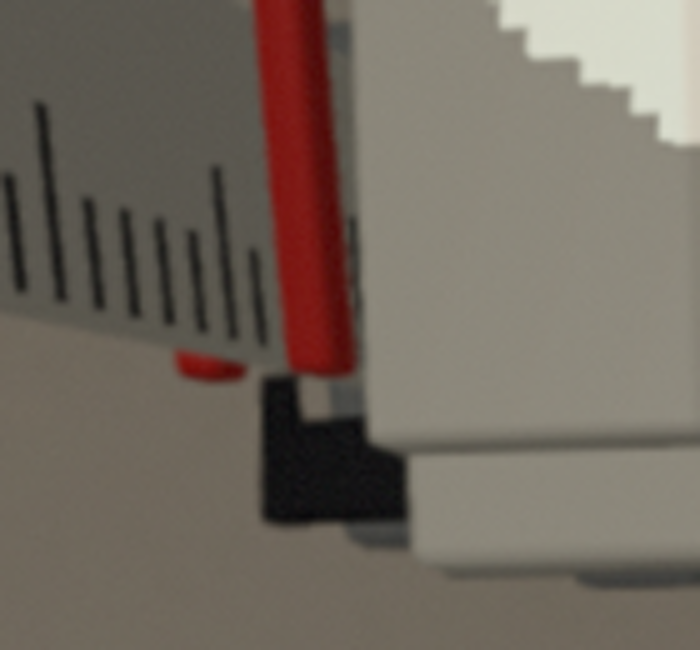

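```bash
cat > hts2.py <<'E'
import sys
from h import *
n=sys.argv[1]; P=cv2.imread(f"pics/{n}.png"); z=np.load(f"pics/{n}.npz"); d=z["d"]; c={k:z[k] for k in z.files}
O=np.array([.507,.0225,0]);ex=np.array([-.042,.999,0]);ey=np.array([-.999,-.042,0])
v,u=np.mgrid[0:130,0:640]; v=v.ravel();u=u.ravel()
X=np.array([pd(c,a,b,d[b,a]) for a,b in zip(u,v)]); S=np.c_[(X-O)@ex,(X-O)@ey,X[:,2]]*1000
h=cv2.cvtColor(P,cv2.COLOR_BGR2HSV).astype(int)[v,u]
red=((h[:,0]<8)|(h[:,0]>172))&(h[:,1]>150)&(h[:,2]>50)&(S[:,0]<4)&(S[:,2]<40)&(S[:,0]>-40)
for y in range(74,92): 
    q=S[red&(S[:,1]>=y)&(S[:,1]<y+1)]
    if len(q)>8: print("red y",y,len(q),np.median(q[:,2]).round(2))
b=(h[:,2]<45)&(S[:,1]>72)&(S[:,1]<92)&(S[:,0]<-20)&(S[:,2]<45)&(S[:,2]>12)
for x in range(-37,-19,2):
    q=S[b&(S[:,0]>=x)&(S[:,0]<x+2)]
    if len(q)>3: print("ptr x",x+1,len(q),np.median(q[:,2]).round(2),np.percentile(q[:,1],[5,95]).round(1))
w=(h[:,1]<60)&(h[:,2]>90)&(abs(S[:,1])<16)&(S[:,0]>-25)&(S[:,0]<30)&(S[:,2]>20)&(S[:,2]<70)
q=S[w]; f=np.polyfit(q[:,0],q[:,2],1); print("board mid land",len(q),f,"deg",np.degrees(np.arctan(-f[0])), q[:,0].min(),q[:,0].max())
E
python3 hts2.py w6
```

```text
red y 78 125 29.56
red y 79 385 29.72
red y 80 201 30.81
red y 81 170 30.77
red y 82 105 30.28
red y 88 15 29.27
red y 89 18 30.57
ptr x -34 134 29.18 [75.8 85.8]
ptr x -32 149 29.2 [75.6 86. ]
ptr x -30 135 28.76 [76.1 86.1]
ptr x -28 98 28.55 [78.3 85.8]
ptr x -26 35 27.47 [84.1 86.1]
ptr x -24 19 27.3 [84.3 86.3]
ptr x -22 9 39.41 [82.9 83.9]
ptr x -20 10 36.81 [82.7 83.8]
board mid land 6455 [-0.11545588 33.08832587] deg 6.585974179566773 -24.994396449974396 -0.08827196904207087
```

The board is at 6.6°, so the tip is at about 26.1 mm. The clip's top is at about 30.2 mm, so its middle is at about 27.7 mm. The wedge has about 7 mm to go.

```bash
python3 -m handwheel '[{"tx":0.004,"ty":0,"tz":0,"ax":0,"ay":0,"az":0},{"tx":0.003,"ty":0,"tz":0,"ax":0,"ay":0,"az":0},{"tx":0,"ty":0,"tz":0,"ax":0,"ay":0,"az":0},{"tx":0,"ty":0,"tz":0,"ax":0,"ay":0,"az":0}]'
python3 look.py w7; python3 hts2.py w7
```

```text
time: 7.5
ee_pos: [0.5126, -0.0925, 0.0135]
orientation: [-0.0, 0.692, 0.722, -0.0]
force: [1.0, -0.5, -1.3]
opening: 0.0359
[ 0.51257488 -0.09251119  0.01345542] jaw az 2.408369200715574 7.55 0.035607985960915765
stand -0.11513032514814056 -0.0007388312992738606
red y 78 126 29.66
red y 79 379 29.79
red y 80 199 30.66
red y 81 191 30.76
red y 82 110 30.39
red y 88 11 30.37
red y 89 13 30.43
ptr x -34 108 30.53 [75.7 85.8]
ptr x -32 146 30.55 [75.8 85.8]
ptr x -30 136 30.25 [76.1 85.7]
ptr x -28 99 29.94 [78.7 85.9]
ptr x -26 35 28.94 [79.4 86.5]
ptr x -24 24 28.45 [84.1 86.6]
ptr x -22 4 40.93 [83.1 83.8]
ptr x -20 6 40.35 [82.9 84. ]
board mid land 8117 [-0.13065172 34.06866417] deg 7.44362922632359 -24.999519852915334 6.656665717360326
```

```bash
python3 -m handwheel '[{"tx":0.002,"ty":0,"tz":0,"ax":0,"ay":0,"az":0},{"tx":0,"ty":0,"tz":0,"ax":0,"ay":0,"az":0},{"tx":0,"ty":0,"tz":0,"ax":0,"ay":0,"az":0}]'
python3 look.py w8; python3 hts2.py w8|egrep 'ptr|board'; python3 -m handwheel '[{"tx":0,"ty":0,"tz":0,"ax":0,"ay":0,"az":0},{"tx":0,"ty":0,"tz":0,"ax":0,"ay":0,"az":0},{"tx":0,"ty":0,"tz":0,"ax":0,"ay":0,"az":0},{"tx":0,"ty":0,"tz":0,"ax":0,"ay":0,"az":0},{"tx":0,"ty":0,"tz":0,"ax":0,"ay":0,"az":0}]' 0.5; python3 look.py w9; python3 hts2.py w9
```

```text
time: 7.85
ee_pos: [0.5125, -0.0905, 0.0135]
orientation: [-0.0, 0.692, 0.722, -0.0]
force: [0.7, -1.1, -1.1]
opening: 0.036
[ 0.5125221  -0.09049278  0.01345179] jaw az 2.4172616135679488 7.9 0.0358293636803324
stand -0.11311171681636507 -0.0007708808993077008
ptr x -34 109 30.95 [75.8 85.7]
ptr x -32 144 30.99 [75.5 85.8]
ptr x -30 136 30.61 [76.2 85.7]
ptr x -28 106 30.33 [78.9 86.1]
ptr x -26 38 29.34 [79.4 86.6]
ptr x -24 24 28.83 [84.2 86.3]
ptr x -22 4 38.97 [83.3 83.8]
ptr x -20 10 38.98 [83.  83.5]
board mid land 8610 [-0.13612012 34.37509485] deg 7.751467837234093 -24.8886086534648 8.495859279843206
time: 8.4
ee_pos: [0.5125, -0.0905, 0.0135]
orientation: [-0.0, 0.692, 0.722, -0.0]
force: [0.7, -0.6, -0.2]
opening: 0.0694
[ 0.51253344 -0.09050595  0.01348614] jaw az 2.4125511760676623 8.45 0.07000991519350071
stand -0.11312534981152754 -0.0007816613173516373
red y 78 132 29.67
red y 79 363 29.85
red y 80 214 30.78
red y 81 177 30.75
red y 82 104 30.36
red y 88 10 29.99
ptr x -34 108 30.89 [75.9 86. ]
ptr x -32 146 31.04 [75.4 85.5]
ptr x -30 132 30.71 [76.4 85.7]
ptr x -28 106 30.33 [78.6 86. ]
ptr x -26 39 29.57 [79.3 86.4]
ptr x -24 25 28.7 [84.  86.3]
ptr x -22 4 39.03 [83.2 83.6]
ptr x -20 8 40.47 [82.6 83.9]
board mid land 8617 [-0.13555011 34.38545037] deg 7.719400573436079 -24.88998812986756 8.39075692568328
```

View pics/w9.png

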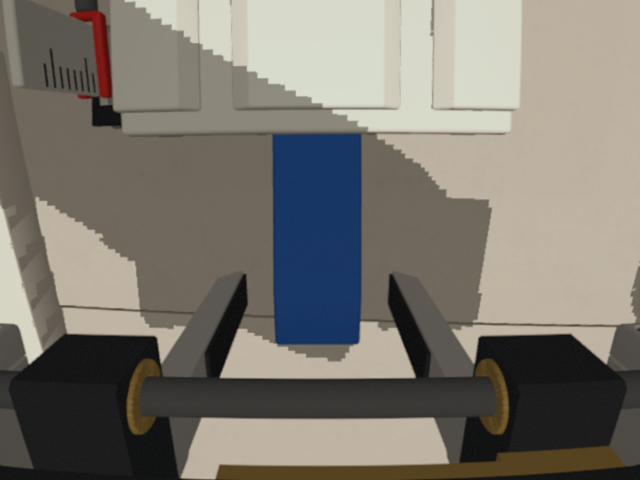

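Wedge released, and the board is holding at about 7.7°: tip about 27.8 mm, clip middle about 27.7 mm. Now the tubes. I'm taking the two white/clear tubes with blue caps, at top-view (309,236) and (310,281). The pink one at (248,294) and the brown one at (175,296) are look-alikes, and the earlier crop pics/t1.png confirmed the blue caps. I'll lift and go over the farther tube (B).

Run:
```python
from plan import *
p,R=cur()
go(((p[0],p[1],.14),0,3),((.55,.12,.16),-1,5),((.598,.215,.10),3.5,3))
```

```text
[{"tz": -0.0422}, {"tz": -0.0422}, {"tz": -0.0421}]
[{"tx": 0.0417, "ty": 0.0093, "tz": -0.004, "az": -0.2}, {"tx": 0.0417, "ty": 0.0094, "tz": -0.004, "az": -0.2}, {"tx": 0.0417, "ty": 0.0095, "tz": -0.004, "az": -0.2}, {"tx": 0.0417, "ty": 0.0097, "tz": -0.004, "az": -0.2}, {"tx": 0.0416, "ty": 0.0098, "tz": -0.004, "az": -0.2}]
[{"tx": 0.0307, "ty": 0.0179, "tz": 0.02, "az": 1.17}, {"tx": 0.031, "ty": 0.0172, "tz": 0.02, "az": 1.17}, {"tx": 0.0313, "ty": 0.0166, "tz": 0.02, "az": 1.17}]
```

```bash
python3 -m handwheel '[{"tx":0,"ty":0,"tz":-0.02,"ax":0,"ay":0,"az":0},{"tx":0,"ty":0,"tz":-0.04,"ax":0,"ay":0,"az":0},{"tx":0,"ty":0,"tz":-0.04,"ax":0,"ay":0,"az":0},{"tx":0,"ty":0,"tz":-0.04,"ax":0,"ay":0,"az":0}]'; python3 -m handwheel '[{"tx":0.042,"ty":0.0095,"tz":-0.002,"ax":0,"ay":0,"az":0},{"tx":0.042,"ty":0.0095,"tz":0,"ax":0,"ay":0,"az":0},{"tx":0.042,"ty":0.0095,"tz":0,"ax":0,"ay":0,"az":0},{"tx":0.042,"ty":0.0095,"tz":0,"ax":0,"ay":0,"az":0},{"tx":0.042,"ty":0.0095,"tz":0,"ax":0,"ay":0,"az":0},{"tx":0.031,"ty":0.0175,"tz":0.015,"ax":0,"ay":0,"az":0.8},{"tx":0.031,"ty":0.0175,"tz":0.02,"ax":0,"ay":0,"az":0.8},{"tx":0.031,"ty":0.017,"tz":0.02,"ax":0,"ay":0,"az":0.8}]' 0.3;python3 -m handwheel '[{"tx":0,"ty":0,"tz":0,"ax":0,"ay":0,"az":0},{"tx":0,"ty":0,"tz":0,"ax":0,"ay":0,"az":0}]'
python3 look.py w10
```

```text
time: 8.85
ee_pos: [0.5121, -0.0908, 0.1549]
orientation: [-0.0, 0.692, 0.722, -0.0]
force: [-0.3, -0.4, 0.0]
opening: 0.0704
time: 9.65
ee_pos: [0.601, 0.2174, 0.0998]
orientation: [-0.0, 0.707, 0.707, 0.0]
force: [0.6, 0.6, 0.4]
opening: 0.061
time: 9.85
ee_pos: [0.6001, 0.2158, 0.0995]
orientation: [0.0, 0.707, 0.708, -0.001]
force: [-0.8, -1.5, 0.7]
opening: 0.0612
[0.60037527 0.2148907  0.10031884] jaw az -0.007876882297216677 9.9 0.060809624986631824
stand 0.18827654387784898 -0.10136230205976039
```

View pics/w10.png

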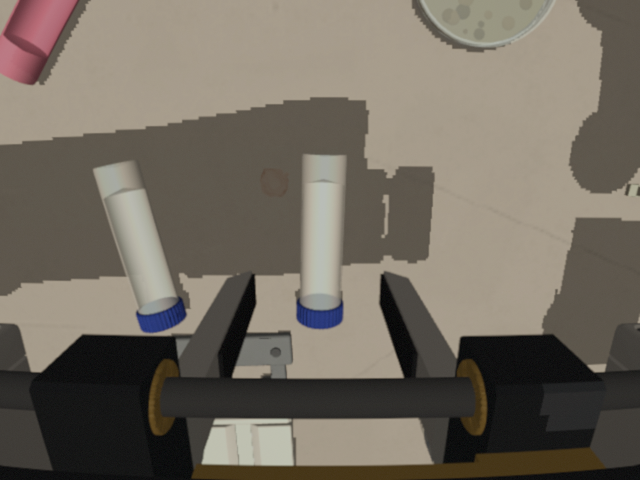

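The view shows tube B between the fingers, closed end at (324,155) and cap end at (320,326), and tube A to the left, from (116,166) to (163,328). The pink look-alike is at the top left and out of the way.

Run:
```python
from plan import *
z=np.load("pics/w10.npz"); d=z["d"]; c={k:z[k] for k in z.files}; p,R=cur()
P=cv2.imread("pics/w10.png"); hsv=cv2.cvtColor(P,cv2.COLOR_BGR2HSV)
v,u=np.mgrid[130:335,60:380]; v=v.ravel();u=u.ravel()
X=np.array([pd(c,a,b,d[b,a]) for a,b in zip(u,v)])
for nm,k in (("B",(X[:,0]>.56)&(X[:,0]<.64)),("A",(X[:,0]<.54))):
    q=X[k&(X[:,2]>.008)&(X[:,2]<.045)&(X[:,1]>.1465)]
    rct=cv2.minAreaRect((q[:,:2]*1000).astype(np.float32)); box=cv2.boxPoints(rct)
    (cx,cy),(w,h),a=rct; m=q[:,:2].mean(0); U=np.linalg.svd(q[:,:2]-m,full_matrices=False)[2][0]; U*=-np.sign(U[1])
    e=(q[:,:2]-m)@U; lo,hi=np.percentile(e,[.5,99.5]); mid=m+U*(lo+hi)/2
    s=[np.percentile(q[abs(e-t)<.004,2],95)*1000 for t in (lo+.01,0,hi-.008)]
    print(nm,"rect",cx,cy,w,h,"dir az",np.degrees(np.arctan2(U[1],U[0])),"len",hi-lo,"mid",mid,"top z",s, "tool",R.inv().apply(np.r_[mid,.016]-p))
```

```text
B rect 602.2892456054688 217.68734741210938 116.13211059570312 33.66267776489258 dir az -91.50985332344385 len 0.11409549121170104 mid [0.60307241 0.21828376] top z [np.float64(30.025487552273017), np.float64(30.879876922255995), np.float64(33.85837365392812)] tool [0.00347123 0.00273366 0.08431448]
A rect 479.0526123046875 213.31320190429688 32.88031768798828 116.4714584350586 dir az -79.10122986810973 len 0.11440307364518468 mid [0.48310964 0.21415721] top z [np.float64(29.83993306472251), np.float64(30.728470540698936), np.float64(33.64097374351779)] tool [-0.00067177 -0.11722853  0.08437093]
```

```bash
python3 -m handwheel '[{"tx":0.0025,"ty":0.002,"tz":0.02,"ax":0,"ay":0,"az":1},{"tx":0,"ty":0,"tz":0.025,"ax":0,"ay":0,"az":0},{"tx":0,"ty":0,"tz":0.025,"ax":0,"ay":0,"az":0},{"tx":0,"ty":0,"tz":0.0115,"ax":0,"ay":0,"az":0},{"tx":0,"ty":0,"tz":0,"ax":0,"ay":0,"az":0}]'; python3 -m handwheel '[{"tx":0,"ty":0,"tz":0,"ax":0,"ay":0,"az":0},{"tx":0,"ty":0,"tz":0,"ax":0,"ay":0,"az":0},{"tx":0,"ty":0,"tz":0,"ax":0,"ay":0,"az":0},{"tx":0,"ty":0,"tz":0,"ax":0,"ay":0,"az":0},{"tx":0,"ty":0,"tz":0,"ax":0,"ay":0,"az":0},{"tx":0,"ty":0,"tz":0,"ax":0,"ay":0,"az":0}]' -1
python3 look.py w11
```

```text
time: 10.4
ee_pos: [0.6019, 0.2171, 0.0184]
orientation: [-0.0, 0.714, 0.701, -0.001]
force: [-0.8, -0.3, 0.6]
opening: 0.0611
time: 11.0
ee_pos: [0.6027, 0.2184, 0.0194]
orientation: [0.0, 0.713, 0.701, 0.0]
force: [-1.4, 0.6, 5.3]
opening: 0.028
[0.60273117 0.21833001 0.01934221] jaw az -0.9866780545883823 11.05 0.027970326083543495
stand 0.19161346746281763 -0.10386030307153142
```

View pics/w11.png

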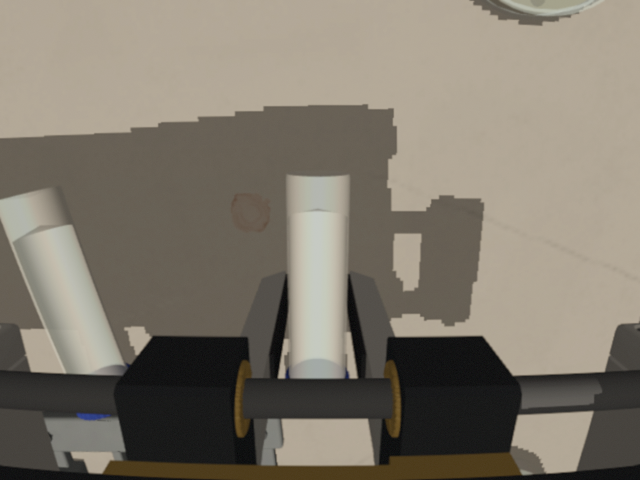

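```bash
cat > cend.py <<'E'
import sys
from plan import *
n=sys.argv[1]; z=np.load(f"pics/{n}.npz"); d=z["d"]; c={k:z[k] for k in z.files}; p,R=cur()
v,u=np.mgrid[100:330,270:365]; v=v.ravel();u=u.ravel()
ok=d[v,u]>0; X=np.array([pd(c,a,b,d[b,a]) for a,b in zip(u[ok],v[ok])]); T=R.inv().apply(X-p)*1000
k=(abs(T[:,1])<14)&(T[:,2]<14)&(T[:,2]>-20)&(T[:,0]<75)&(T[:,0]>15)
q=T[k]; print("closed end tool x",np.percentile(q[:,0],[98,99.5]))
for x in (20,30,40,50,55):
    s=q[abs(q[:,0]-x)<3]; print(x,"top tool z",np.percentile(s[:,2],5).round(2),"y ctr",s[:,1].mean().round(2))
E
python3 cend.py w11
```

```text
closed end tool x [56.83708376 57.17169283]
20 top tool z -11.0 y ctr -0.03
30 top tool z -10.83 y ctr 0.11
40 top tool z -10.63 y ctr 0.16
50 top tool z -10.48 y ctr 0.11
55 top tool z -10.26 y ctr 0.16
```

Run:
```python
from h import *
O=np.array([.507,.0225,0]);ex=np.array([-.042,.999,0]);ey=np.array([-.999,-.042,0])
def S(n,v0,v1,u0,u1):
    z=np.load(f"pics/{n}.npz"); d=z["d"]; c={k:z[k] for k in z.files}
    v,u=np.mgrid[v0:v1,u0:u1]; v=v.ravel();u=u.ravel(); ok=d[v,u]>0
    X=np.array([pd(c,a,b,d[b,a]) for a,b in zip(u[ok],v[ok])]); return np.c_[(X-O)@ex,(X-O)@ey,X[:,2]]*1000
s=S("w2",0,80,180,320); k=(s[:,2]>30)&(s[:,2]<38)&(s[:,1]<75)&(s[:,0]>30); print("lip top",np.percentile(s[k],[3,50,97],axis=0).round(1).tolist(),k.sum())
s=S("w9",0,130,100,540)
th=np.radians(7.73); b=np.c_[(s[:,0]-60)*np.cos(th)-(s[:,2]-.6-13)*np.sin(th), s[:,1], (s[:,0]-60)*np.sin(th)+(s[:,2]-.6-13)*np.cos(th)]
k=(b[:,0]>-85)&(b[:,0]<-65)
for y in range(-76,78,2):
    q=b[k&(abs(b[:,1]-y)<1)]; 
    if len(q): print(y,np.median(q[:,2]).round(1),end="; ")
k=(abs(b[:,1])<18)&(b[:,2]>11); print("\nland start x",np.percentile(b[k,0],1)); k=(abs(b[:,1])<70)&(b[:,2]>5); print("edge x",np.percentile(b[k,0],.5))
```

```text
lip top [[52.9, 20.7, 30.8], [54.8, 46.4, 33.7], [57.7, 72.5, 35.4]] 689
-76 11.8; -74 12.5; -72 12.7; -70 12.7; -68 12.7; -66 12.6; -64 12.6; -62 12.6; -60 12.6; -58 12.7; -56 12.6; -54 12.6; -52 12.6; -50 12.2; -48 11.2; -46 9.9; -44 8.4; -42 6.5; -40 6.5; -38 6.5; -36 6.5; -34 6.6; -32 6.8; -30 9.1; -28 10.5; -26 11.6; -24 12.5; -22 12.6; -20 12.5; -18 12.6; -16 12.5; -14 12.6; -12 12.6; -10 12.5; -8 12.5; -6 12.5; -4 12.5; -2 12.5; 0 12.5; 2 12.6; 4 12.5; 6 12.6; 8 12.5; 10 12.5; 12 12.6; 14 12.4; 16 12.6; 18 12.4; 20 12.5; 22 12.5; 24 12.1; 26 11.0; 28 9.7; 30 8.6; 32 6.5; 34 6.5; 36 6.5; 38 6.4; 40 6.5; 42 6.7; 44 9.0; 46 10.2; 48 11.4; 50 12.3; 52 12.4; 54 12.5; 56 12.5; 58 12.4; 60 12.5; 62 12.4; 64 12.4; 66 12.4; 68 12.4; 70 12.4; 72 12.3; 74 12.0; 
land start x -91.34984870660175
edge x -98.22804139607513
```

```bash
cat > tgt.py <<'E'
from plan import *
O=np.array([.507,.0225,0]);ex=np.array([-.042,.999,0]);ey=np.array([-.999,-.042,0]); th=np.radians(7.73)
def B(x,y,z):
    sx=.060+x*np.cos(th)+z*np.sin(th); sz=.013-x*np.sin(th)+z*np.cos(th); return O+ex*sx+ey*y+np.array([0,0,sz])
E
python3 - <<'E'
from tgt import *
p,R=cur(); print(B(-.0667,-.0373,.0239),B(-.0667,-.0373,.0539))
t=B(-.0667,-.0373,.0539)
go(((p[0],p[1],.085),0,3),(t,-3.4,6,0,-6.5))
E
```

```text
[0.54438363 0.02119026 0.0456543 ] [0.54421415 0.02522137 0.07538169]
[{"tz": -0.0219}, {"tz": -0.0219}, {"tz": -0.0219}]
[{"tx": -0.0323, "ty": -0.0092, "tz": 0.0016, "ay": -1.08, "az": -0.57}, {"tx": -0.0322, "ty": -0.0095, "tz": 0.0022, "ay": -1.08, "az": -0.57}, {"tx": -0.0321, "ty": -0.0098, "tz": 0.0028, "ay": -1.08, "az": -0.57}, {"tx": -0.0319, "ty": -0.0102, "tz": 0.0034, "ay": -1.08, "az": -0.57}, {"tx": -0.0318, "ty": -0.0105, "tz": 0.004, "ay": -1.08, "az": -0.57}, {"tx": -0.0315, "ty": -0.0108, "tz": 0.0047, "ay": -1.08, "az": -0.57}]
```

```bash
python3 -m handwheel '[{"tx":0,"ty":0,"tz":-0.01,"ax":0,"ay":0,"az":0},{"tx":0,"ty":0,"tz":-0.02,"ax":0,"ay":0,"az":0},{"tx":0,"ty":0,"tz":-0.022,"ax":0,"ay":0,"az":0},{"tx":0,"ty":0,"tz":-0.015,"ax":0,"ay":0,"az":0}]'; python3 -m handwheel '[{"tx":-0.0323,"ty":-0.009,"tz":0.0015,"ax":0,"ay":-1.08,"az":-0.57},{"tx":-0.0322,"ty":-0.0095,"tz":0.002,"ax":0,"ay":-1.08,"az":-0.57},{"tx":-0.0321,"ty":-0.01,"tz":0.003,"ax":0,"ay":-1.08,"az":-0.57},{"tx":-0.032,"ty":-0.01,"tz":0.0035,"ax":0,"ay":-1.08,"az":-0.57},{"tx":-0.0318,"ty":-0.0105,"tz":0.004,"ax":0,"ay":-1.08,"az":-0.57},{"tx":-0.0315,"ty":-0.011,"tz":0.0045,"ax":0,"ay":-1.08,"az":-0.57}]';python3 -m handwheel '[{"tx":0,"ty":0,"tz":0,"ax":0,"ay":0,"az":0},{"tx":0,"ty":0,"tz":0,"ax":0,"ay":0,"az":0}]'
python3 look.py w12;python3 - <<'E'
from tgt import *
p,R=cur(); print(R.inv().apply(B(-.0667,-.0373,.0239)-p), R.as_matrix().round(4).tolist())
E
```

```text
time: 11.45
ee_pos: [0.6029, 0.2181, 0.0878]
orientation: [0.0, 0.713, 0.701, 0.0]
force: [0.9, -0.5, -0.2]
opening: 0.0278
time: 12.05
ee_pos: [0.5435, 0.0239, 0.0769]
orientation: [0.04, 0.691, 0.721, -0.04]
force: [1.1, -0.8, -0.5]
opening: 0.0282
time: 12.25
ee_pos: [0.544, 0.025, 0.0769]
orientation: [0.039, 0.691, 0.72, -0.04]
force: [0.4, 0.7, -1.2]
opening: 0.028
[0.54434409 0.02574132 0.07684491] jaw az 2.434810529816598 12.3 0.02831542067539003
stand 0.001669628722790486 -0.037442879315893914
[-1.02135428e-03 -6.33858332e-05  3.15042905e-02] [[-0.0425, 0.9991, 0.0019], [0.9928, 0.0425, -0.1122], [-0.1122, -0.0029, -0.9937]]
```

View pics/w12.png

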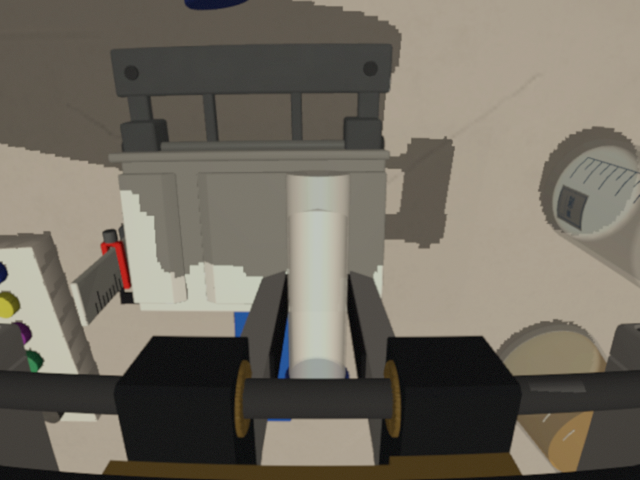

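The tube is over the far groove, closed end at (318,178), with the lip beyond it at row 155. Lowering now.

```bash
python3 -m handwheel '[{"tx":-0.001,"ty":0,"tz":0.01,"ax":0,"ay":0,"az":0},{"tx":0,"ty":0,"tz":0.01,"ax":0,"ay":0,"az":0},{"tx":0,"ty":0,"tz":0.006,"ax":0,"ay":0,"az":0},{"tx":0,"ty":0,"tz":0.004,"ax":0,"ay":0,"az":0},{"tx":0,"ty":0,"tz":0,"ax":0,"ay":0,"az":0},{"tx":0,"ty":0,"tz":0,"ax":0,"ay":0,"az":0}]'
python3 look.py w13; python3 cend.py w13;python3 - <<'E'
from tgt import *
p,R=cur(); print(R.inv().apply(B(-.0667,-.0373,.0239)-p))
E
```

```text
time: 12.9
ee_pos: [0.5443, 0.0209, 0.0467]
orientation: [0.04, 0.691, 0.721, -0.04]
force: [0.9, 1.0, 2.4]
opening: 0.028
[0.54423139 0.02084152 0.04665021] jaw az 2.4314463815138208 12.95 0.027938037521198326
stand -0.003220536658985781 -0.037124501553795174
closed end tool x [65.16268959 65.55618517]
20 top tool z -11.7 y ctr -0.03
30 top tool z -11.31 y ctr 0.07
40 top tool z -11.15 y ctr 0.06
50 top tool z -11.04 y ctr 0.09
55 top tool z -10.78 y ctr -0.1
[0.000452   0.00017028 0.00095043]
```

View pics/w13.png

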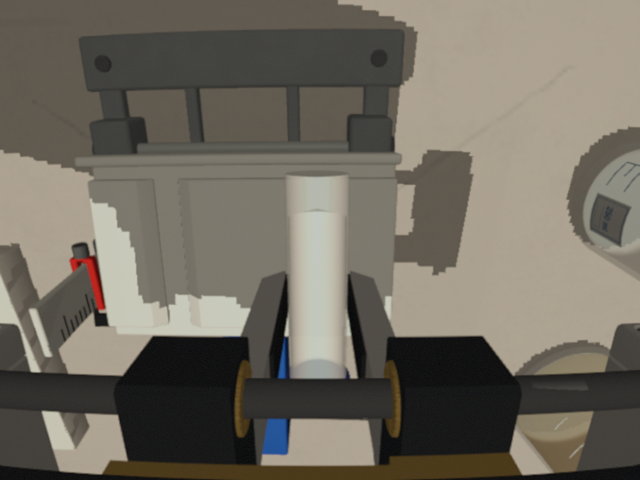

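```bash
python3 -m handwheel '[{"tx":0,"ty":0,"tz":0.001,"ax":0,"ay":0,"az":0},{"tx":0,"ty":0,"tz":0,"ax":0,"ay":0,"az":0},{"tx":0,"ty":0,"tz":0,"ax":0,"ay":0,"az":0}]'; python3 -m handwheel '[{"tx":0,"ty":0,"tz":0,"ax":0,"ay":0,"az":0},{"tx":0,"ty":0,"tz":0,"ax":0,"ay":0,"az":0},{"tx":0,"ty":0,"tz":0,"ax":0,"ay":0,"az":0}]' -0.15; python3 look.py w14; python3 -m handwheel '[{"tx":0,"ty":0,"tz":-0.01,"ax":0,"ay":0,"az":0},{"tx":0,"ty":0,"tz":-0.02,"ax":0,"ay":0,"az":0},{"tx":0,"ty":0,"tz":-0.03,"ax":0,"ay":0,"az":0},{"tx":0,"ty":0,"tz":-0.03,"ax":0,"ay":0,"az":0},{"tx":0,"ty":0,"tz":0,"ax":0,"ay":0,"az":0}]'; python3 look.py w15
```

```text
time: 13.25
ee_pos: [0.5443, 0.0208, 0.0464]
orientation: [0.039, 0.691, 0.721, -0.04]
force: [-5.3, 1.9, 19.5]
opening: 0.0282
time: 13.55
ee_pos: [0.5439, 0.0205, 0.0457]
orientation: [0.04, 0.691, 0.721, -0.04]
force: [-0.4, 0.2, -0.4]
opening: 0.0397
[0.5439294  0.0204664  0.04566257] jaw az 2.421165401602824 13.6 0.04020329196369015
stand -0.0035826050360625275 -0.036807061012172244
time: 14.1
ee_pos: [0.5458, 0.0313, 0.139]
orientation: [0.041, 0.691, 0.721, -0.038]
force: [0.9, -0.7, 0.4]
opening: 0.04
[0.54495109 0.03125512 0.13723059] jaw az 2.4476423395337106 14.15 0.0397248857502498
stand 0.0071524236266067905 -0.03828085746309981
```

View pics/w15.png

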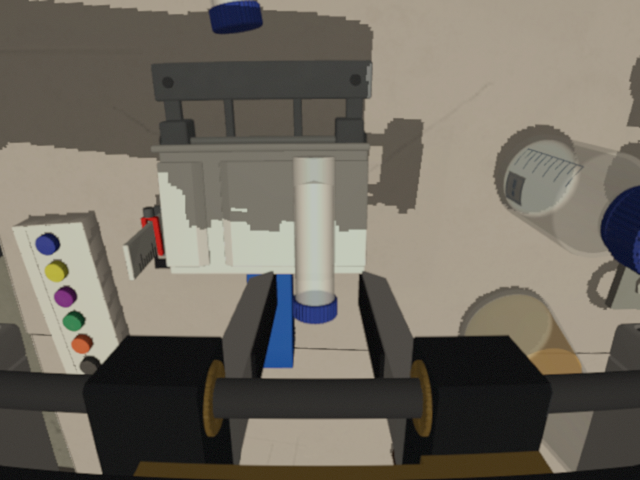

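The far tube is in its groove, with its closed end at (315,160) near the lip and its cap at (316,307) free beyond the edge. Next I'll check the board slope and how the tube is seated.

```bash
cat > seat.py <<'E'
import sys
from tgt import *
n=sys.argv[1]; z=np.load(f"pics/{n}.npz"); d=z["d"]; c={k:z[k] for k in z.files}
v,u=np.mgrid[100:330,60:480]; v=v.ravel();u=u.ravel(); ok=d[v,u]>0; v=v[ok];u=u[ok]
X=np.array([pd(c,a,b,d[b,a]) for a,b in zip(u,v)]); s=np.c_[(X-O)@ex,(X-O)@ey,X[:,2]]*1000
tb=np.median(s[(abs(s[:,2])<4),2]); print("table",tb); s[:,2]-=tb
m=(abs(s[:,1])<15)&(s[:,0]>-25)&(s[:,0]<45)&(s[:,2]>20)&(s[:,2]<50); f=np.polyfit(s[m,0],s[m,2],1); print("slope deg",np.degrees(np.arctan(-f[0])),"land z at -12",np.polyval(f,-12),m.sum())
t=np.arcsin(0); a=np.arctan(-f[0])
tip=13+84.5*np.sin(a)+3.5*np.cos(a); print("tip z",tip)
b=np.c_[(s[:,0]-60)*np.cos(a)-(s[:,2]-13)*np.sin(a), s[:,1], (s[:,0]-60)*np.sin(a)+(s[:,2]-13)*np.cos(a)]
for nm,y0 in(("near",37),("far",-37)):
    k=(abs(b[:,1]-y0)<20)&(b[:,2]>24)&(b[:,2]<45); q=b[k]
    if k.sum()<200: continue
    print(nm,"x range",np.percentile(q[:,0],[.5,99.5]).round(1))
    for x in (-110,-90,-75,-60,-45,-30,-20):
        e=q[abs(q[:,0]-x)<3]
        if len(e)>10: print("  x",x,"top",np.percentile(e[:,2],90).round(1),"y",e[:,1].mean().round(1))
E
python3 seat.py w15
```

```text
table 0.6021449914878629
slope deg 7.747196895105431 land z at -12 35.40747764171073 3975
tip z 27.858861054501993
far x range [-124.6  -10.5]
  x -110 top 36.5 y -38.0
  x -90 top 36.0 y -37.6
  x -75 top 36.1 y -37.5
  x -60 top 35.9 y -37.3
  x -45 top 36.0 y -37.3
  x -30 top 36.0 y -37.1
  x -20 top 36.0 y -37.2
```

Run:
```python
from tgt import *
p,R=cur(); 
go(((.480,.2125,.095),-8.5,6,0,6.5))
```

```text
[{"tx": 0.0312, "ty": -0.0095, "tz": 0.0036, "ay": 1.08, "az": -1.42}, {"tx": 0.0314, "ty": -0.0088, "tz": 0.0042, "ay": 1.08, "az": -1.42}, {"tx": 0.0315, "ty": -0.008, "tz": 0.0048, "ay": 1.08, "az": -1.42}, {"tx": 0.0316, "ty": -0.0072, "tz": 0.0053, "ay": 1.08, "az": -1.42}, {"tx": 0.0317, "ty": -0.0064, "tz": 0.006, "ay": 1.08, "az": -1.42}, {"tx": 0.0317, "ty": -0.0055, "tz": 0.0065, "ay": 1.08, "az": -1.42}]
```

```bash
python3 -m handwheel '[{"tx":0.031,"ty":-0.0095,"tz":0.0035,"ax":0,"ay":1.08,"az":-1.42},{"tx":0.0315,"ty":-0.009,"tz":0.004,"ax":0,"ay":1.08,"az":-1.42},{"tx":0.0315,"ty":-0.008,"tz":0.005,"ax":0,"ay":1.08,"az":-1.42},{"tx":0.0315,"ty":-0.007,"tz":0.0055,"ax":0,"ay":1.08,"az":-1.42},{"tx":0.0315,"ty":-0.0065,"tz":0.006,"ax":0,"ay":1.08,"az":-1.42},{"tx":0.0315,"ty":-0.0055,"tz":0.0065,"ax":0,"ay":1.08,"az":-1.42}]' 0.3;python3 -m handwheel '[{"tx":0,"ty":0,"tz":0,"ax":0,"ay":0,"az":0},{"tx":0,"ty":0,"tz":0,"ax":0,"ay":0,"az":0}]'; python3 look.py w16
python3 - <<'E'
from plan import *
p,R=cur(); print(R.as_matrix().round(4).tolist()); print(R.inv().apply(np.array([.479,.2135,.019])-p))
E
```

```text
time: 14.75
ee_pos: [0.4779, 0.2136, 0.0922]
orientation: [-0.005, 0.636, 0.772, -0.004]
force: [0.4, -0.4, 0.7]
opening: 0.0612
time: 14.95
ee_pos: [0.4785, 0.2123, 0.0925]
orientation: [-0.004, 0.636, 0.772, -0.004]
force: [-0.5, 0.2, 0.1]
opening: 0.0612
[0.47894522 0.21151056 0.09274932] jaw az 10.945417930156902 15.0 0.060912970562141365
stand 0.18999985448439302 0.020088280894138447
[[-0.1899, 0.9817, -0.0117], [0.9818, 0.1899, -0.0011], [0.0011, -0.0117, -0.9999]]
[0.00185917 0.00129668 0.07374134]
```

View pics/w16.png

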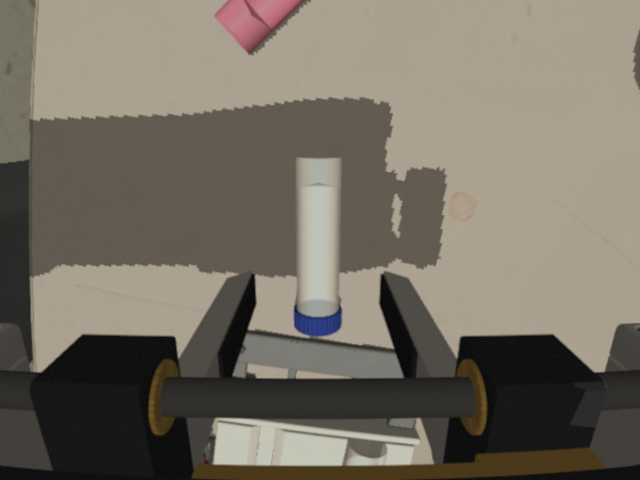

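Tube A is aligned between the fingers, closed end at (319,158) and cap at (318,318). The pink look-alike is clear of the path. Descending.

```bash
python3 -m handwheel '[{"tx":0.002,"ty":0,"tz":0.02,"ax":-0.67,"ay":0,"az":0},{"tx":0,"ty":0,"tz":0.025,"ax":0,"ay":0,"az":0},{"tx":0,"ty":0,"tz":0.02,"ax":0,"ay":0,"az":0},{"tx":0,"ty":0,"tz":0.0085,"ax":0,"ay":0,"az":0},{"tx":0,"ty":0,"tz":0,"ax":0,"ay":0,"az":0}]'; python3 -m handwheel '[{"tx":0,"ty":0,"tz":0,"ax":0,"ay":0,"az":0},{"tx":0,"ty":0,"tz":0,"ax":0,"ay":0,"az":0},{"tx":0,"ty":0,"tz":0,"ax":0,"ay":0,"az":0},{"tx":0,"ty":0,"tz":0,"ax":0,"ay":0,"az":0},{"tx":0,"ty":0,"tz":0,"ax":0,"ay":0,"az":0},{"tx":0,"ty":0,"tz":0,"ax":0,"ay":0,"az":0}]' -1
python3 look.py w17; python3 cend.py w17
```

```text
time: 15.5
ee_pos: [0.4782, 0.2125, 0.0188]
orientation: [-0.001, 0.637, 0.771, -0.0]
force: [0.6, -0.6, -0.3]
opening: 0.0611
time: 16.1
ee_pos: [0.4785, 0.2136, 0.0197]
orientation: [-0.001, 0.637, 0.771, 0.001]
force: [-0.8, 0.1, 5.8]
opening: 0.0282
[0.47850893 0.21353933 0.01969355] jaw az 10.93215892615251 16.15 0.027988655847797052
stand 0.1920449109432549 0.02043892950732341
closed end tool x [56.98804787 57.30599215]
20 top tool z -10.86 y ctr 0.02
30 top tool z -10.57 y ctr 0.01
40 top tool z -10.34 y ctr 0.11
50 top tool z -10.13 y ctr -0.06
55 top tool z -9.87 y ctr 0.02
```

Run:
```python
from tgt import *
p,R=cur(); o,p2,R2=rows(p,R,(p[0],p[1],.09),0,4); print(json.dumps(o))
o,p3,R3=rows(p2,R2,(.475,.12,.09),8.5,3); print(json.dumps(o))
o,p3,R3=rows(p3,R3,B(-.0667,.0369,.0539),0,4,0,-6.5); print(json.dumps(o)); print(R3.as_matrix().round(4).tolist())
```

```text
[{"tz": -0.0176}, {"tz": -0.0176}, {"tx": 0.0001, "tz": -0.0176}, {"tz": -0.0175}]
[{"tx": -0.0304, "ty": -0.0071, "tz": -0.0001, "az": 2.83}, {"tx": -0.0307, "ty": -0.0055, "az": 2.83}, {"tx": -0.0309, "ty": -0.004, "tz": -0.0001, "az": 2.83}]
[{"tx": -0.0244, "ty": -0.0023, "tz": 0.0036, "ay": -1.62}, {"tx": -0.0243, "ty": -0.0023, "tz": 0.0043, "ay": -1.62}, {"tx": -0.0242, "ty": -0.0022, "tz": 0.005, "ay": -1.62}, {"tx": -0.024, "ty": -0.0023, "tz": 0.0057, "ay": -1.62}]
[[-0.0423, 0.9991, 0.0049], [0.9929, 0.0426, -0.111], [-0.1112, 0.0002, -0.9938]]
```

```bash
python3 -m handwheel '[{"tx":0,"ty":0,"tz":-0.01,"ax":0,"ay":0,"az":0},{"tx":0,"ty":0,"tz":-0.02,"ax":0,"ay":0,"az":0},{"tx":0,"ty":0,"tz":-0.025,"ax":0,"ay":0,"az":0},{"tx":0,"ty":0,"tz":-0.0155,"ax":0,"ay":0,"az":0}]'; python3 -m handwheel '[{"tx":-0.0305,"ty":-0.007,"tz":0,"ax":0,"ay":0,"az":2.83},{"tx":-0.0305,"ty":-0.0055,"tz":0,"ax":0,"ay":0,"az":2.83},{"tx":-0.031,"ty":-0.004,"tz":0,"ax":0,"ay":0,"az":2.83},{"tx":-0.0244,"ty":-0.0023,"tz":0.0036,"ax":0,"ay":-1.62,"az":0},{"tx":-0.0243,"ty":-0.0023,"tz":0.0043,"ax":0,"ay":-1.62,"az":0},{"tx":-0.0242,"ty":-0.0023,"tz":0.005,"ax":0,"ay":-1.62,"az":0},{"tx":-0.024,"ty":-0.0023,"tz":0.0057,"ax":0,"ay":-1.62,"az":0},{"tx":0,"ty":0,"tz":0,"ax":0,"ay":0,"az":0}]';python3 -m handwheel '[{"tx":0,"ty":0,"tz":0,"ax":0,"ay":0,"az":0},{"tx":0,"ty":0,"tz":0,"ax":0,"ay":0,"az":0}]'
python3 look.py w18;python3 - <<'E'
from tgt import *
p,R=cur(); print(R.inv().apply(B(-.0667,.0369,.024)-p), R.as_matrix().round(4).tolist())
E
```

```text
time: 16.55
ee_pos: [0.4787, 0.2131, 0.0918]
orientation: [-0.0, 0.637, 0.771, 0.001]
force: [-0.5, 0.4, -1.2]
opening: 0.0282
time: 17.35
ee_pos: [0.4691, 0.0191, 0.0745]
orientation: [0.041, 0.691, 0.72, -0.04]
force: [0.3, 1.0, -1.4]
opening: 0.0279
time: 17.55
ee_pos: [0.4701, 0.0223, 0.0751]
orientation: [0.04, 0.691, 0.721, -0.039]
force: [0.5, 0.4, -0.6]
opening: 0.0281
[0.47010564 0.02240332 0.07514476] jaw az 2.4918206521760506 17.6 0.028060134450490506
stand 0.0014529758905465033 0.036861523518947524
[-1.01695567e-03 -3.21563891e-05  2.96895255e-02] [[-0.0432, 0.9991, 0.0047], [0.9928, 0.0435, -0.1113], [-0.1114, -0.0001, -0.9938]]
```

View pics/w18.png

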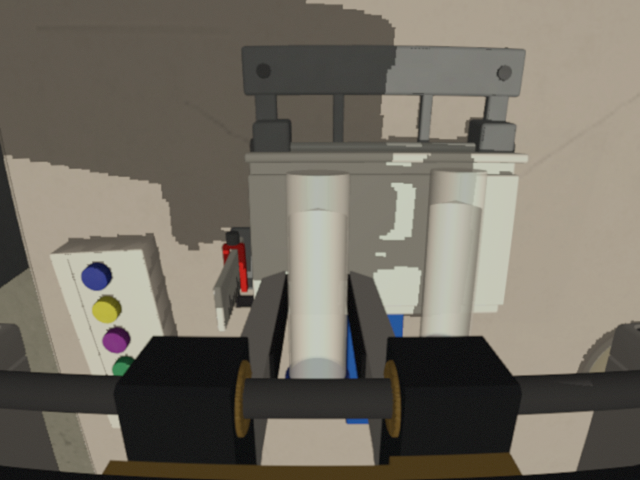

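Tube A is above the near groove and clear of the plate and clip at (235,265). Lowering 29 mm, just short of pressing.

```bash
python3 -m handwheel '[{"tx":-0.001,"ty":0,"tz":0.01,"ax":0,"ay":0,"az":0},{"tx":0,"ty":0,"tz":0.01,"ax":0,"ay":0,"az":0},{"tx":0,"ty":0,"tz":0.006,"ax":0,"ay":0,"az":0},{"tx":0,"ty":0,"tz":0.003,"ax":0,"ay":0,"az":0},{"tx":0,"ty":0,"tz":0,"ax":0,"ay":0,"az":0},{"tx":0,"ty":0,"tz":0,"ax":0,"ay":0,"az":0}]'; python3 -m handwheel '[{"tx":0,"ty":0,"tz":0,"ax":0,"ay":0,"az":0},{"tx":0,"ty":0,"tz":0,"ax":0,"ay":0,"az":0},{"tx":0,"ty":0,"tz":0,"ax":0,"ay":0,"az":0}]' -0.15; python3 look.py w19; python3 -m handwheel '[{"tx":0,"ty":0,"tz":-0.01,"ax":0,"ay":0,"az":0},{"tx":0,"ty":0,"tz":-0.02,"ax":0,"ay":0,"az":0},{"tx":0,"ty":0,"tz":-0.03,"ax":0,"ay":0,"az":0},{"tx":0,"ty":0,"tz":-0.03,"ax":0,"ay":0,"az":0},{"tx":0,"ty":0,"tz":0,"ax":0,"ay":0,"az":0},{"tx":0,"ty":0,"tz":0,"ax":0,"ay":0,"az":0}]'; python3 look.py w20; python3 seat.py w20
```

```text
time: 18.2
ee_pos: [0.4702, 0.0176, 0.0463]
orientation: [0.04, 0.691, 0.721, -0.039]
force: [-2.4, 1.6, 9.7]
opening: 0.028
time: 18.5
ee_pos: [0.4699, 0.0175, 0.0462]
orientation: [0.04, 0.691, 0.721, -0.039]
force: [-0.1, -0.4, 0.3]
opening: 0.0396
[0.46995389 0.0174743  0.04625711] jaw az 2.4275073715997317 18.55 0.04029700692440737
stand -0.0034647390335419397 0.03722014437815128
time: 19.15
ee_pos: [0.4699, 0.0281, 0.1366]
orientation: [0.04, 0.691, 0.721, -0.038]
force: [-0.1, -0.1, -0.4]
opening: 0.04
[0.46945274 0.0278957  0.13590894] jaw az 2.461391774987719 19.2 0.040004333888469946
stand 0.006967289969464316 0.037283090455229
table 0.5268242899072462
slope deg 7.7491297185468175 land z at -12 35.569486332659366 4026
tip z 27.861669645954755
near x range [-124.5  -10.5]
  x -110 top 36.5 y 36.8
  x -90 top 36.0 y 36.5
  x -75 top 36.0 y 36.7
  x -60 top 36.1 y 36.7
  x -45 top 36.0 y 37.0
  x -30 top 36.1 y 37.0
  x -20 top 36.1 y 36.8
far x range [-124.6  -10.5]
  x -110 top 36.5 y -35.4
  x -90 top 36.2 y -34.8
  x -75 top 36.1 y -34.7
  x -60 top 36.2 y -34.5
  x -45 top 36.2 y -34.6
  x -30 top 36.0 y -34.6
  x -20 top 36.1 y -34.3
```

View pics/w20.png

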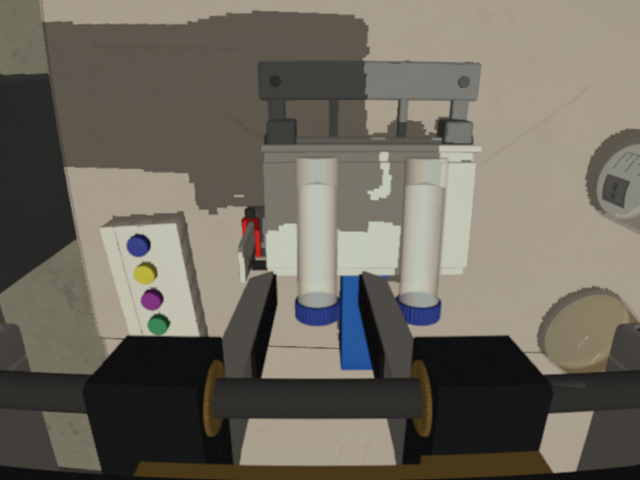

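```bash
python3 -m handwheel '[{"tx":0,"ty":0,"tz":-0.03,"ax":0,"ay":0,"az":0},{"tx":0.03,"ty":0,"tz":-0.03,"ax":0,"ay":0,"az":0},{"tx":0.04,"ty":0,"tz":-0.02,"ax":0,"ay":0,"az":0},{"tx":0.04,"ty":0,"tz":0,"ax":0,"ay":0,"az":0},{"tx":0.04,"ty":0,"tz":0,"ax":0,"ay":0,"az":0},{"tx":0.04,"ty":0,"tz":0,"ax":0,"ay":0,"az":0},{"tx":0,"ty":0,"tz":0,"ax":0,"ay":0,"az":0}]'
python3 - <<'E'
from h import *
p,d=viewer.capture("scene"); crop(p,255,185,455,285,4,"pics/s2.png")
p,d=viewer.capture("top"); crop(p,200,150,500,330,2.6,"pics/t9.png"); print(r.sense()["time"],r.sense()["force"])
E
```

```text
time: 19.9
ee_pos: [0.4599, 0.2298, 0.1924]
orientation: [0.04, 0.689, 0.723, -0.04]
force: [1.0, -1.0, -0.6]
opening: 0.04
20.0 [ 0.82243211 -0.32416902  0.4800269 ]
```

View pics/s2.png

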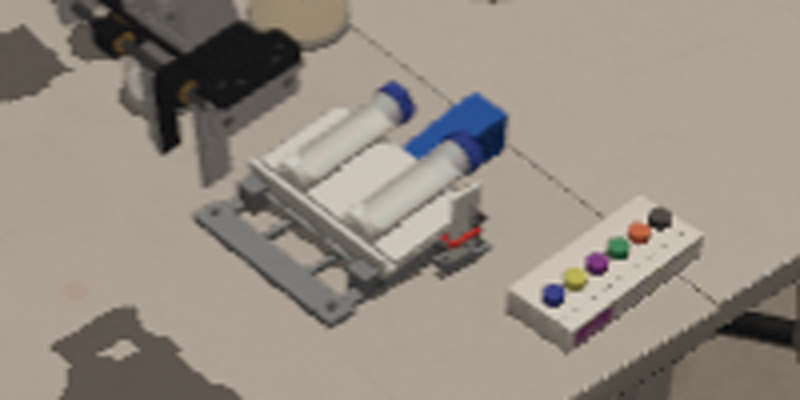

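View pics/t9.png

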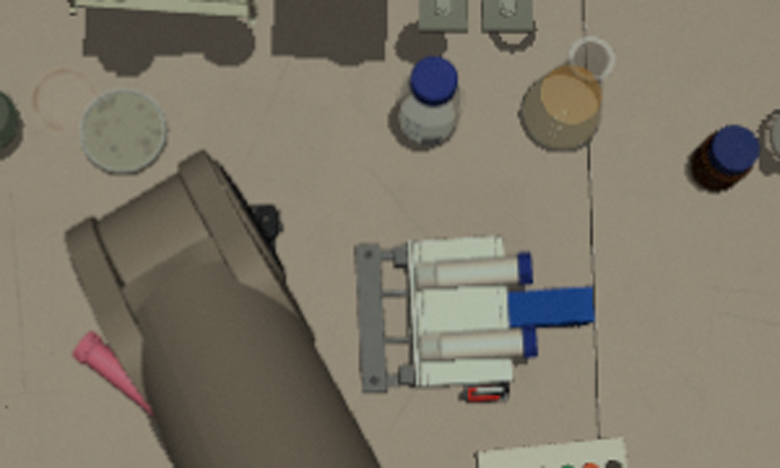

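Both views show the tubes in the grooves with their caps at the raised end. The wedge stands under the board's middle, the clip is in place, the bottle and amber jar have not moved, and the gripper is clear of everything. Handing in.

```bash
python3 -c "
from plant import workorder; print(workorder.sign_off())"
```

```text
the job is handed in; nothing more can be done
None
```

The job is done and handed in at about 20 s of the 62 s allowed. I slid the wedge in thin end first until the pointer reached the red clip, then laid the farther tube in the far groove and the nearer one in the scale-side groove.

**Slope:** The board held at 7.75° after the wedge was released and after each tube was laid. That puts the pointer tip at about 27.9 mm, against the clip's middle at about 27.7 mm (its red spans about 25.2 to 30.2 mm).

**Tubes:** Both lie along their grooves with the closed end a few millimetres from the lip and the cap free beyond the raised end. The clip, reagent bottle and amber jar looked undisturbed in the last pictures, and the gripper was well clear.

**Disagreements:**
- Read straight from the depth picture, the pointer's tip came out about 1 mm lower than the slope gives. That is still level with the red; I put it down to a tapered tip and few pixels.
- In the last depth check the far tube read 2 to 3 mm to one side. I took that as the camera's oblique view, because it read centred right after placing.
- The wrist read up to about 20 N for a moment while the first tube was seated. The slope was unchanged afterwards.

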